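# Build up the drying crib

### The arm

A 7-joint arm with a two-finger parallel gripper is mounted at the origin on a cart in front of the work surface, level with it; the furniture and walls round the work are solid. World frame = base frame: x ahead of the robot, y to its left, z up, the work surface at z = 0. Lengths are in m, angles in rad, forces in N, time in s.
With the tool pointing down it reaches from about 0.425 to 1.025 m from the base axis. Payload 9.4 kg.
Tool frame: the origin (TCP) lies between the finger pads; the fingertips stand 19 mm ahead of it and the grasp point (between the pads) is the TCP (arm.tip_extent is the x of the fingertips in the tool frame, in m); x points along the fingers, y is the direction in which the jaws open and shut, and the axes are right-handed (so a half turn about x gives the same grasp; the last joint's range is limited). The gripper opens to 85 mm and grips with 20 to 120 N. Pads are 22 mm wide; open, the fingers measure 114 mm over their backs; the gripper's body (76 mm by 85 mm) begins 54 mm behind the grasp point. The pads swing forward as they close: fully open they stand 13 mm farther back than shut.
Start: joints at [-1.369, 0.599, -0.003, 1.599, 0.002, 0.943, -0.08], TCP at [0.2, 0.697, 0.25] pointing down, gripper open.
Joint ranges: [-2.57, 2.57], [-0.35, 1.97], [-1.29, 1.29], [0.11, 2.56], [-1.05, 4.19], [0.11, 1.86], [-2.63, 2.63]. Speed limits (rad/s): [2.22, 2.22, 3.01, 3.01, 3.14, 3.14, 3.14].

### API

Orientations are given as a unit quaternion [x, y, z, w].
In Python, from rig import state, viewer, arm gives the robot as it stands.
- The arm moves only by the tool send_rows, never from a script. Its argument "commands" is a list of rows, each a list of 7 numbers: the shift along the tool's x, y, z in cm, then the turn, a rotation vector about the tool's x, y, z in rad, then the closure in counts, from 0 (fully open) to 255 (shut). A call has 1 to 8 rows; each row is the pose to reach, as a shift and turn from the pose commanded when the call began, along the tool's axes at that moment; what a row does not reach only later rows make up. A row lasts 1/12 s, in which the tool goes at most 41.7 mm and 7.16 degrees, less where a joint would pass 70% of its speed; a pose out of reach is approached as far as the arm can. A call with a gripper value outside its range is refused whole. The fingers move at their own pace and stop on an object; "force" is the grip in N (left out, the last holds). Time passes only in rows, so rows that repeat a pose let the fingers close. It gives the time, the measured TCP pose, the force and the opening at its end, in the units of the state.
- state(): the state, without advancing time (a new reading comes with each control period).
- viewer.read_camera(name): name is "scene" or "top"; returns a dict with "color" (400x640x3 uint8, blue, green, red), "z_map" (400x640 float32, m along the optical axis (not along the pixel's ray), 0 where there is no reading), "fx", "fy", "cx", "cy" (pixels), "k1" (the pictures are not rectified: a ray, as slopes to the right and down, at radius r is drawn at 1 + k1 r^2 times it, then the intrinsics apply), "world_from_camera" (4x4, takes a point from camera to world coordinates). Camera axes: x right, y up, looking along -z (the intrinsics and any distortion apply to the point x, -y, -z); pixel columns grow to the right and rows downward; lengths in m; the calibration is good to about 2 mm. A picture is of the moment at which its call begins.
- arm.job_done(): hands the job in, once; it reports no verdict.
The state is a dict: "t": time; "joint_positions": joint angles; "qd": joint speeds; "effort": joint torques, N m; "tool_pos": TCP position; "orientation": TCP orientation; "ft_force": force on the tool from outside, world axes, zero at the start; "torque": the same for the moment, N m; "width": finger opening in m.
Only numpy, scipy, OpenCV 4.12 (cv2) and the standard library are available. Lean on these libraries where they do the work, as an engineer would, in place of code of your own. Each camera call takes 0.05 s, during which the arm holds its last target.

### The job

Finish the crib of crossed slats that casts will dry on: take the three loose wooden slats from the sloping rack, lay one across the bottom pair to complete the half-laid second layer, and then lay the other two across that as the third layer. Stack them squarely, log-cabin fashion: every slat flat, its ends and its outer side flush with the slats below, so that the crib is a square with an open middle. Leave the slat already laid in its place and do not disturb the other things on the table.

Things in the scene. Friction and masses are not known exactly. Their poses are not given: they have to be found in the camera images.
- slat_rack: fixed plywood rack, 164 mm wide (y), 297 high, foot from x = -88 to +92 mm; origin in the middle underneath, -x is its front, z up. The slats lie one on another on a slope that rises 30 degrees toward +x, length along the rack's y, broad faces parallel to the slope. A hand can come in only square to the slope (tilted 30 degrees back to the front), not straight down, because of the shelf above
- pile_foot (a point): on the rack: middle of the underside of the lowest slat, 70 mm up, axes as the rack. Slats rest on two rails and lean with the lower long side on two lip posts, which stand square to the slope and end 74 mm above the rails; rails and posts are 16 mm wide, at y = +-58 mm, and it is open for fingers between them
- shelf_edge (a point): on the rack: middle of the lower front edge of the shelf that overhangs the pile (rack x = -8 mm, 285 mm up, 12 mm thick, 124 mm wide, with a small tray on it); it reaches back to the back board, whose front face is at rack x = +80 mm
- slat_a: plain wooden slat, 36 (x) x 140 (y, its length) x 22 mm (z), 70 g, loose; origin at its middle. Starts on top of the pile in the rack; the three are alike and may be used in any order
- slat_b: slat like slat_a, starts in the middle of the pile
- slat_c: slat like slat_a, starts at the bottom of the pile, on the rails
- slat_laid: slat like slat_a, loose, already laid on the crib foot as one half of the second layer (at the foot's +x side, long axis along the foot's y)
- crib_foot: fixed foot of the crib: plywood square 140 x 140 x 8 mm with the bottom layer glued on it, two slats of 140 x 36 x 22 mm lying along the foot's x with their middles at y = +52 and -52 mm; their top is 30 mm above the table. Origin at the middle of the underside, z up
- gap_2 (a point): on the crib foot: where the middle of the missing second-layer slat belongs (foot frame x = -52, y = 0, z = 41 mm); this slat lies along the foot's y
- laid_2 (a point): on the crib foot: where the middle of the slat already laid belongs (x = +52, y = 0, z = 41 mm), along the foot's y
- left_3 (a point): on the crib foot: place of the middle of one third-layer slat (x = 0, y = +52, z = 63 mm); it lies along the foot's x
- right_3 (a point): on the crib foot: place of the middle of the other third-layer slat (x = 0, y = -52, z = 63 mm), along the foot's x
- tool_loop: bystander: loose wooden-handled loop tool, 171 x 17 x 12 mm, lying in front of the rack; origin under its middle
- clay_lump: bystander: loose lump of clay, 45 x 74 x 27 mm; origin under its middle
- ear_cast: bystander: loose cast of an ear, 69 x 35 x 17 mm; origin under its middle
Mind the look-alikes: they are no part of the job. Leave any green look-alike of the slat_a alone.

How it is judged:
On the way:
1. the second layer is complete: a slat from the rack lies let go in its gap ((((horizontal distance between slat_a and gap_2 below 0.014 m and z of slat_a in the frame of gap_2 between -0.006 and 0.006 m and angle between the y axis of slat_a and the y axis of crib_foot, either way round below 0.15 rad) and contact force between slat_a and the fingers below 0.05 N) or ((horizontal distance between slat_b and gap_2 below 0.014 m and z of slat_b in the frame of gap_2 between -0.006 and 0.006 m and angle between the y axis of slat_b and the y axis of crib_foot, either way round below 0.15 rad) and contact force between slat_b and the fingers below 0.05 N) or ((horizontal distance between slat_c and gap_2 below 0.014 m and z of slat_c in the frame of gap_2 between -0.006 and 0.006 m and angle between the y axis of slat_c and the y axis of crib_foot, either way round below 0.15 rad) and contact force between slat_c and the fingers below 0.05 N))), for 0.2 s.
At the end, for the whole second after the job is handed in: A rack slat lies in the second-layer gap and in each third-layer place, and the slat already laid is still in its place: each middle within 14 mm sideways and 6 mm in height, each long axis within 0.15 rad of its direction, all at rest (under 0.02 m/s) (((horizontal distance between slat_a and gap_2 below 0.014 m and z of slat_a in the frame of gap_2 between -0.006 and 0.006 m and angle between the y axis of slat_a and the y axis of crib_foot, either way round below 0.15 rad) or (horizontal distance between slat_b and gap_2 below 0.014 m and z of slat_b in the frame of gap_2 between -0.006 and 0.006 m and angle between the y axis of slat_b and the y axis of crib_foot, either way round below 0.15 rad) or (horizontal distance between slat_c and gap_2 below 0.014 m and z of slat_c in the frame of gap_2 between -0.006 and 0.006 m and angle between the y axis of slat_c and the y axis of crib_foot, either way round below 0.15 rad)) and ((horizontal distance between slat_a and left_3 below 0.014 m and z of slat_a in the frame of left_3 between -0.006 and 0.006 m and angle between the y axis of slat_a and the x axis of crib_foot, either way round below 0.15 rad) or (horizontal distance between slat_b and left_3 below 0.014 m and z of slat_b in the frame of left_3 between -0.006 and 0.006 m and angle between the y axis of slat_b and the x axis of crib_foot, either way round below 0.15 rad) or (horizontal distance between slat_c and left_3 below 0.014 m and z of slat_c in the frame of left_3 between -0.006 and 0.006 m and angle between the y axis of slat_c and the x axis of crib_foot, either way round below 0.15 rad)) and ((horizontal distance between slat_a and right_3 below 0.014 m and z of slat_a in the frame of right_3 between -0.006 and 0.006 m and angle between the y axis of slat_a and the x axis of crib_foot, either way round below 0.15 rad) or (horizontal distance between slat_b and right_3 below 0.014 m and z of slat_b in the frame of right_3 between -0.006 and 0.006 m and angle between the y axis of slat_b and the x axis of crib_foot, either way round below 0.15 rad) or (horizontal distance between slat_c and right_3 below 0.014 m and z of slat_c in the frame of right_3 between -0.006 and 0.006 m and angle between the y axis of slat_c and the x axis of crib_foot, either way round below 0.15 rad)) and horizontal distance between slat_laid and laid_2 below 0.014 m and z of slat_laid in the frame of laid_2 between -0.006 and 0.006 m and angle between the y axis of slat_laid and the y axis of crib_foot, either way round below 0.15 rad and linear speed of each of slat_a, slat_b, slat_c, slat_laid below 0.02 m/s); the robot touches nothing.
It fails at once if a bystander (loop tool, clay lump, ear cast) is shifted more than 30 mm (distance of any of tool_loop, clay_lump, ear_cast from where it was at the start of the episode above 0.03 m).
It also fails if it takes over 69 s, if anything falls off the work surface, if the arm or the gripper's body presses on something with over 40 N, if the wrist force passes 120 N, or if a joint passes its speed limit or range.

## Working session

There is one attempt and no reset: what is moved stays moved. The work goes in short steps, Python scripts to look and compute and a tool call to move; the robot and the scene stay as the last step left them, time stands still between calls to the robot, and variables do not carry over. Pictures are saved under pics/ and viewed, and the job is handed in when it is done.

Besides the shell and the picture viewer there is one more tool, called after ">>>" in YAML: its name, and indented under it one key for each argument. send_rows: Moves the arm, as the interface text tells. Its arguments: {"type":"object","properties":{"commands":{"type":"array","items":{"type":"array","items":{"type":"number"}}},"force":{"type":"number"}},"required":["commands"]}

```bash
mkdir -p pics; ls
python3 - <<'E'
from rig import state, viewer, arm
import cv2,numpy as np
print(state())
for n in ("scene","top"):
    d=viewer.read_camera(n)
    cv2.imwrite(f"pics/{n}0.png",d["color"]); np.savez(f"{n}0.npz",**d)
    print(n,d["fx"],d["fy"],d["cx"],d["cy"],d["k1"]);print(np.round(d["world_from_camera"],4))
print([a for a in dir(arm) if a[0]!='_'])
E
```

```text
pics
{'t': 0.0, 'joint_positions': array([-1.36869525,  0.60013874, -0.00257737,  1.60016339,  0.00180685,
        0.94290832, -0.07979291]), 'qd': array([ 8.66690479e-04,  1.87411408e-03, -7.83975089e-04,  1.51589960e-04,
       -7.23511542e-04, -2.25574019e-03, -4.49481805e-06]), 'effort': array([-3.09723682e-04, -7.76463246e+01,  1.56469747e+00, -2.58009231e+01,
        1.23032561e-02,  9.00067796e-03,  2.30835280e-05]), 'tool_pos': array([0.19939082, 0.69655852, 0.24939465]), 'orientation': array([ 0.09764759,  0.70028431, -0.09878808,  0.70021979]), 'ft_force': array([ 0.75594808, -0.84987869,  0.29110841]), 'torque': array([-0.01214135,  0.02182177,  0.06184977]), 'width': 0.08543496483686985}
scene 361.4013678779718 361.4013678779718 323.0296624136563 201.86270914143597 0.017081564922410416
[[ 0.6336  0.3923 -0.6669 -0.115 ]
 [-0.7734  0.3451 -0.5318 -0.5483]
 [ 0.0215  0.8527  0.522   0.7184]
 [ 0.      0.      0.      1.    ]]
top 409.6426142175525 409.6426142175525 320.12792630285435 199.23689133375555 -0.06593434418634522
[[-0.0041  0.9953 -0.0969  0.4563]
 [-1.     -0.0037  0.0044  0.01  ]
 [ 0.004   0.0969  0.9953  1.5069]
 [ 0.      0.      0.      1.    ]]
['PlanningError', 'job_done', 'tip_extent']
```

View pics/scene0.png

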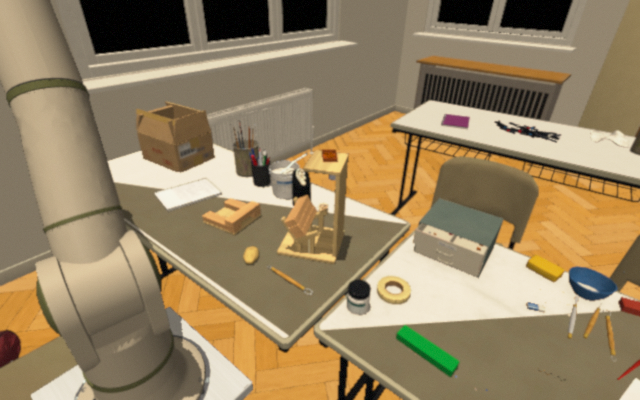

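View pics/top0.png

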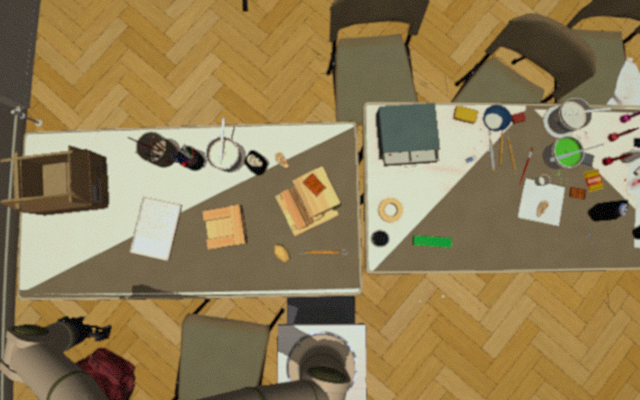

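The scene view shows the rack at about (315,215) and the crib at (232,215). The top view shows the rack at about (308,203), the crib at (223,227), the loop tool at (323,252), the clay at (281,253) and the ear at (282,158). Next I zoom in and measure.

```bash
cat > h.py <<'E'
import numpy as np, cv2
def load(f): return dict(np.load(f))
def undist(d,uv):
    K=np.array([[d["fx"],0,d["cx"]],[0,d["fy"],d["cy"]],[0,0,1.]])
    return cv2.undistortPoints(np.array(uv,float).reshape(-1,1,2),K,np.array([float(d["k1"]),0,0,0])).reshape(-1,2)
def rays(d,uv):
    n=undist(d,uv); v=np.c_[n[:,0],-n[:,1],-np.ones(len(n))]
    T=d["world_from_camera"]; return T[:3,3], v@T[:3,:3].T
def onplane(d,uv,z):
    o,v=rays(d,uv); return o+v*((z-o[2])/v[:,2])[:,None]
def cloud(d):
    H,W=d["z_map"].shape; u,v=np.meshgrid(np.arange(W),np.arange(H))
    o,r=rays(d,np.c_[u.ravel(),v.ravel()]); return (o+r*d["z_map"].reshape(-1,1)).reshape(H,W,3)
def proj(d,P):
    T=d["world_from_camera"]; c=(np.atleast_2d(P)-T[:3,3])@T[:3,:3]
    x=c[:,0]/-c[:,2]; y=-c[:,1]/-c[:,2]; s=1+float(d["k1"])*(x*x+y*y)
    return np.c_[d["fx"]*x*s+d["cx"], d["fy"]*y*s+d["cy"]]
E
python3 - <<'E'
from h import *
t=load("top0.npz"); s=load("scene0.npz")
a=cv2.resize(t["color"][140:280,190:360],None,fx=4.5,fy=4.2,interpolation=cv2.INTER_CUBIC)
a=cv2.resize(t["color"][140:270,190:350],None,fx=4.5,fy=4.5,interpolation=cv2.INTER_CUBIC)
cv2.imwrite("pics/topc.png",a)
a=cv2.resize(s["color"][140:300,190:360],None,fx=3.7,fy=3.7,interpolation=cv2.INTER_CUBIC)
cv2.imwrite("pics/scenec.png",a)
C=cloud(t)
for z in ((.045,.06),(.285,.31)):
    m=(C[...,2]>z[0])&(C[...,2]<z[1])&(C[...,0]>.3)&(C[...,0]<.8)&(C[...,1]>-.1)&(C[...,1]<.5)
    n,l,st,ce=cv2.connectedComponentsWithStats(m.astype(np.uint8))
    for i in range(1,n):
        if st[i,4]>30: 
            P=C[l==i]; print(z,st[i],P.mean(0),P.min(0),P.max(0), cv2.minAreaRect(P[:,:2].astype(np.float32)*1000))
m=(abs(C[...,2])<.004)&(C[...,0]>.3)&(C[...,0]<.8)&(C[...,1]>-.1)&(C[...,1]<.5); print(np.median(C[m][:,2]))
E
```

```text
(0.045, 0.06) [230 205  15  40 400] [0.50875895 0.30012754 0.05166839] [0.43978655 0.27267159 0.04500433] [0.57869789 0.32619875 0.05841627] ((508.80303955078125, 300.11932373046875), (140.09584045410156, 37.10189437866211), 8.86145305633545)
(0.285, 0.31) [ 293  166   48   52 1380] [0.59691387 0.01594399 0.2973658 ] [ 0.52155295 -0.05451532  0.28894266] [0.67393188 0.08576369 0.30984348] ((597.6646728515625, 16.33068084716797), (124.41435241699219, 99.60321044921875), 25.779401779174805)
4.6591947919116805e-05
```

View pics/topc.png

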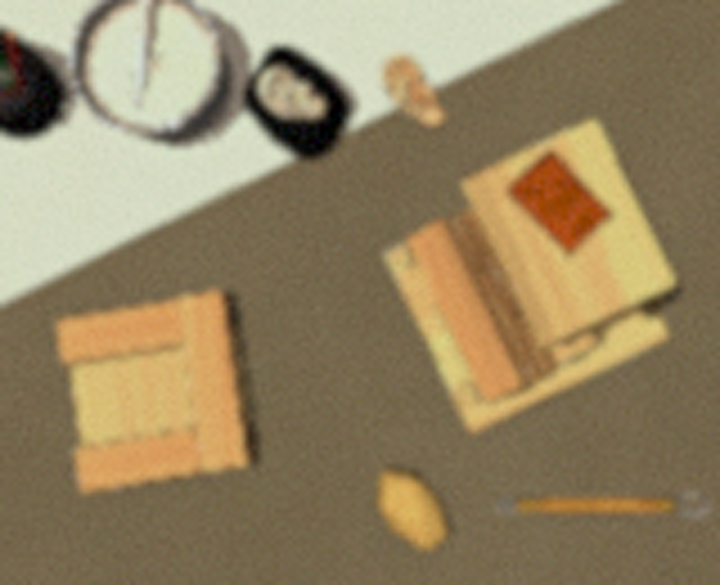

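View pics/scenec.png

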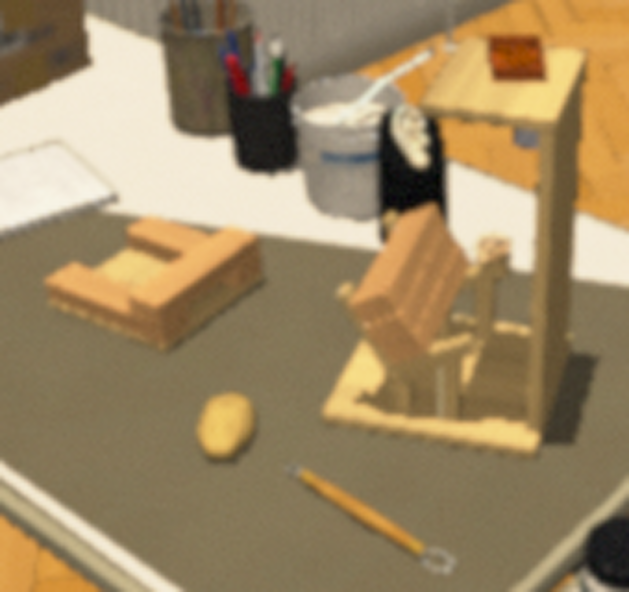

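Run:
```python
from h import *
from rig import arm; print("tip",arm.tip_extent)
t=load("top0.npz"); s=load("scene0.npz")
Ct=cloud(t);Cs=cloud(s)
def box(C,lo,hi): return np.all((C>lo)&(C<hi),axis=-1)
def rect(P):
    (c,sz,a)=cv2.minAreaRect(P[:,:2].astype(np.float32)*1000); return np.round(c,1),np.round(sz,1),round(a,2)
for n,C in(("top",Ct),("scene",Cs)):
    print(n)
    P=C[box(C,[.4,.25,.046],[.62,.5,.058])]; print(" laid",len(P),np.median(P[:,2]),rect(P))
    P=C[box(C,[.38,.25,.024],[.65,.5,.036])]; print(" layer1",len(P),np.median(P[:,2]),rect(P))
    P=C[box(C,[.4,-.1,.29],[.75,.15,.305])]; print(" shelf",len(P),np.median(P[:,2]),rect(P))
    P=C[box(C,[.38,-.15,.006],[.75,.2,.022])]; print(" rackfoot",len(P),rect(P))
    # slat top: colour orange & in z range
    hsv=cv2.cvtColor((t if n=="top" else s)["color"],cv2.COLOR_BGR2HSV)
    m=box(C,[.4,-.1,.08],[.65,.2,.18]); P=C[m]
    # normals by local gradient
    best=None; rng=np.random.default_rng(0)
    for _ in range(2000):
        q=P[rng.choice(len(P),3,False)]; nn=np.cross(q[1]-q[0],q[2]-q[0]); L=np.linalg.norm(nn)
        if L<1e-6: continue
        nn/=L; nn*=np.sign(nn[2]) or 1
        if not .8<nn[2]<.93: continue
        k=(abs((P-q[0])@nn)<.002).sum()
        if best is None or k>best[0]: best=(k,nn,q[0])
    k,nn,q=best; I=P[abs((P-q)@nn)<.003]; c=I.mean(0); nn=np.linalg.svd(I-c)[2][2]; nn*=np.sign(nn[2])
    print(" slope n",nn,"tilt",np.degrees(np.arccos(nn[2])),"yaw",np.degrees(np.arctan2(-nn[1],-nn[0])),len(P),k,"c",c)
    y=np.cross([0,0,1],-nn*[1,1,0]);y/=np.linalg.norm(y);u=np.cross(y,nn); 
    ab=np.c_[(I-c)@u,(I-c)@y].astype(np.float32)*1000
    r=cv2.minAreaRect(ab); print(" rect in (u,y)",r, np.percentile(ab,[1,50,99],axis=0))
    print(" mid", c+(u*r[0][0]+y*r[0][1])/1000)
```

```text
tip 0.019
top
 laid 382 0.051768202140450525 (array([508.8, 300.3]), array([140.1,  36.7]), 9.04)
 layer1 517 0.02978203208535679 (array([501.2, 352.2]), array([140.8, 142.2]), 9.6)
 shelf 1328 0.2968897884354823 (array([597.7,  16.3]), array([124.4,  99.6]), 25.78)
 rackfoot 946 (array([564.8,  28.8]), array([369.8, 340.3]), 0.09)
 slope n [-0.20911715  0.43611203  0.87525786] tilt 28.924492351190768 yaw -64.38212865154104 781 239 c [0.55705249 0.09530506 0.12729744]
 rect in (u,y) ((-1.036172866821289, 0.963653564453125), (139.1199493408203, 42.19489288330078), 89.58770751953125) [[-1.87754781e+01 -6.72006441e+01]
 [-1.14637166e-02 -2.13135219e+00]
 [ 1.84569026e+01  6.92856293e+01]]
 mid [0.55752929 0.09653948 0.12679629]
scene
 laid 299 0.05296621576715943 (array([510.9, 299.7]), array([140.8,  38.6]), 9.72)
 layer1 407 0.03093901675107935 (array([503.1, 350.6]), array([142.7, 141.4]), 9.63)
 shelf 752 0.2980450774252241 (array([600.7,  12.6]), array([126.9,  99.6]), 25.7)
 rackfoot 1436 (array([570.7,  52.7]), array([395.6, 294.1]), 13.38)
 slope n [-0.21666088  0.4321532   0.87538658] tilt 28.90923918634671 yaw -63.37301013976812 1238 185 c [0.55431474 0.09024693 0.12882886]
 rect in (u,y) ((-3.7935733795166016, 5.4399261474609375), (45.84236526489258, 139.84011840820312), 0.5948740243911743) [[-26.00919205 -62.98895538]
 [  0.85852617  -3.54573464]
 [ 18.41711647  74.48342804]]
 mid [0.55768939 0.09565365 0.12699495]
```

```bash
cat >> h.py <<'E'
from scipy.spatial.transform import Rotation as R
RY=np.radians(-64.2); FY=np.radians(9.5-90)
rx=np.array([np.cos(RY),np.sin(RY),0]); ry=np.array([-np.sin(RY),np.cos(RY),0]); ez=np.array([0,0,1.])
n=-.5*rx+np.sqrt(.75)*ez; u=np.sqrt(.75)*rx+.5*ez
TOP=np.array([.5576,.0961,.1269])   # middle of top face of slat_a
fx=np.array([np.cos(FY),np.sin(FY),0]); fy=np.array([-np.sin(FY),np.cos(FY),0]); FOOT=np.array([.5015,.3515,0])
def ori(x,y): return R.from_matrix(np.c_[x,y,np.cross(x,y)])
def foot(a,b,c): return FOOT+fx*a+fy*b+ez*c
def step(p0,r0,p1,r1):
    "shift cm, rotvec from pose0 to pose1 in tool0 axes"
    return np.round(np.r_[r0.inv().apply(p1-p0)*100,(r0.inv()*r1).as_rotvec()],3)
E
python3 - <<'E'
from h import *
from rig import state
s=state(); r=R.from_quat(s["orientation"]); print(np.round(r.as_matrix(),3))
az0=np.arctan2(.697,.2); yy=r.as_matrix()[:,1]; print("tool y angle",np.degrees(np.arctan2(yy[1],yy[0])),"az",np.degrees(az0))
print("rackx angle",np.degrees(RY),"foot x",np.degrees(FY),"foot y",np.degrees(FY)+90)
t=load("top0.npz");C=cloud(t)
hs=cv2.cvtColor(t["color"],cv2.COLOR_BGR2HSV)
for nme,px in dict(clay=(281,253),tool=(323,252),ear=(282,159),pail=(223,153),glass=(255,160)).items():
    print(nme,C[px[1],px[0]])
for d in (-u,u):
  r1=ori(-n,d); print("turn", (r.inv()*r1).as_rotvec(), "deg",np.degrees((r.inv()*r1).magnitude()))
for d in (fx,-fx,fy,-fy):
  r1=ori(-ez,d); print("turn", (r.inv()*r1).as_rotvec())
E
```

```text
[[-0.     0.275  0.961]
 [-0.001  0.961 -0.275]
 [-1.    -0.001  0.   ]]
tool y angle 74.02954351323268 az 73.98948295320712
rackx angle -64.2 foot x -80.5 foot y 9.5
clay [0.40699258 0.1449049  0.02538671]
tool [ 0.40968633 -0.00613155  0.01391068]
ear [0.75392535 0.14493655 0.00308556]
pail [0.76102479 0.34755435 0.08223777]
glass [0.72728965 0.22703313 0.12236664]
turn [-0.71185889 -0.1911442  -0.49861407] deg 50.986650240652956
turn [ 2.34451594 -0.62639712  0.24012997] deg 139.7217318694954
turn [2.69704883e+00 1.92014270e-03 2.49862626e-04]
turn [-4.44543164e-01 -1.82224491e-04  1.40035760e-03]
turn [1.12625290e+00 9.01153417e-04 1.17076636e-03]
turn [-2.01533918e+00 -1.32259719e-03  1.01801950e-03]
```

```bash
cat > go.py <<'E'
import sys
from h import *
from rig import state
s=state(); p=s["tool_pos"]; r=R.from_quat(s["orientation"])
def pick(k,h): # k-th slat from top (0..2), h: TCP height above that slat's top face along n
    return TOP+n*(h-.022*k), ori(-n,-u)
def gap2(z,dx=0,dy=0): return foot(-.052+dx,dy,z), ori(-ez,-fx)
def left3(z,dx=0,dy=0): return foot(dx,.052+dy,z), ori(-ez,fy)
def right3(z,dx=0,dy=0): return foot(dx,-.052+dy,z), ori(-ez,fy)
p1,r1=eval(sys.argv[1])
st=step(p,r,p1,r1); print("t",round(s["t"],2),"step",list(st),"mm",round(1000*np.linalg.norm(p1-p),1),"deg",round(np.degrees(np.linalg.norm(st[3:])),1))
print("q",np.round(s["joint_positions"],2),"w",round(s["width"],4),"F",np.round(s["ft_force"],1),"pos",np.round(p,4))
E
python3 go.py "pick(0,.15)"
```

```text
t 0.1 step [np.float64(-0.663), np.float64(-42.287), np.float64(45.963), np.float64(-0.712), np.float64(-0.191), np.float64(-0.499)] mm 624.6 deg 51.0
q [-1.37  0.6  -0.    1.6   0.    0.94 -0.08] w 0.0851 F [-0.1  0.1 -0.5] pos [0.1994 0.6966 0.2495]
```

>>> send_rows:
  commands:
    - [-2,-21,23,-0.36,-0.1,-0.25,0]
    - [-2,-21,23,-0.36,-0.1,-0.25,0]
    - [-2,-21,23,-0.36,-0.1,-0.25,0]
    - [-2,-21,23,-0.36,-0.1,-0.25,0]
    - [-2,-21,23,-0.36,-0.1,-0.25,0]
    - [-2,-21,23,-0.36,-0.1,-0.25,0]
    - [-2,-21,23,-0.36,-0.1,-0.25,0]
    - [-2,-21,23,-0.36,-0.1,-0.25,0]
  force: 60

```text
t: 0.77
tool_pos: [0.3657, 0.4265, 0.2706]
orientation: [-0.12, 0.677, -0.065, 0.723]
ft_force: [0.1, -0.0, -0.2]
width: 0.0852
```

```bash
python3 go.py "pick(0,.15)"
```

```text
t 0.77 step [np.float64(9.265), np.float64(-26.039), np.float64(13.519), np.float64(-0.358), np.float64(-0.092), np.float64(-0.245)] mm 307.7 deg 25.4
q [-1.07  0.45  0.01  1.86  0.22  1.03  0.45] w 0.0852 F [ 0.1 -0.  -0.2] pos [0.3657 0.4265 0.2706]
```

>>> send_rows:
  commands:
    - [9.27,-26.04,13.52,-0.358,-0.092,-0.245,0]
    - [9.27,-26.04,13.52,-0.358,-0.092,-0.245,0]
    - [9.27,-26.04,13.52,-0.358,-0.092,-0.245,0]
    - [9.27,-26.04,13.52,-0.358,-0.092,-0.245,0]
    - [9.27,-26.04,13.52,-0.358,-0.092,-0.245,0]
    - [9.27,-26.04,13.52,-0.358,-0.092,-0.245,0]
    - [9.27,-26.04,13.52,-0.358,-0.092,-0.245,0]
    - [9.27,-26.04,13.52,-0.358,-0.092,-0.245,0]

```text
t: 1.43
tool_pos: [0.5249, 0.1635, 0.2557]
orientation: [-0.331, 0.625, -0.026, 0.706]
ft_force: [0.2, -0.7, 0.2]
width: 0.0856
```

```bash
python3 go.py "pick(0,.15)"; python3 go.py "pick(0,.03)"
python3 - <<'E'
from rig import viewer
from h import *
for n in ("scene","top"):
    d=viewer.read_camera(n); np.savez(f"{n}1.npz",**d)
s=load("scene1.npz");a=cv2.resize(s["color"][80:300,170:390],None,fx=2.7,fy=2.7,interpolation=cv2.INTER_CUBIC)
cv2.imwrite("pics/s1.png",a)
E
```

```text
t 1.43 step [np.float64(-0.1), np.float64(-0.045), np.float64(0.012), np.float64(-0.0), np.float64(-0.001), np.float64(-0.0)] mm 1.1 deg 0.1
q [-0.77  0.44  0.11  2.05  0.62  0.88  0.91] w 0.0856 F [ 0.2 -0.7  0.2] pos [0.5249 0.1635 0.2557]
t 1.43 step [np.float64(11.9), np.float64(-0.048), np.float64(0.025), np.float64(-0.0), np.float64(-0.001), np.float64(-0.0)] mm 119.0 deg 0.1
q [-0.77  0.44  0.11  2.05  0.62  0.88  0.91] w 0.0856 F [ 0.2 -0.7  0.2] pos [0.5249 0.1635 0.2557]
```

View pics/s1.png

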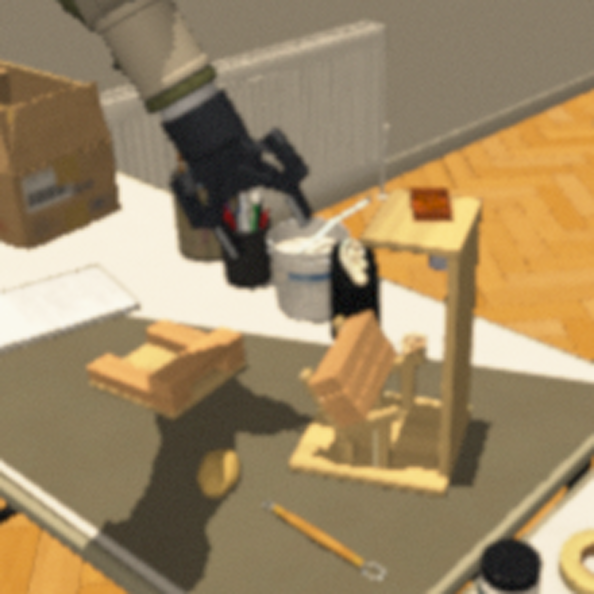

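The gripper is square to the slope above the pile, with fingertips at about (284,160) and (258,175) in the full image. I'll check the tip reach before descending.

Run:
```python
from h import *
from rig import state
st=state();p=st["tool_pos"];r=R.from_quat(st["orientation"])
for nm in("scene1","top1"):
    d=load(nm+".npz");C=cloud(d); L=r.inv().apply((C-p).reshape(-1,3))*1000
    m=(abs(L[:,2])<14)&(abs(L[:,1])<62)&(L[:,0]>-50)&(L[:,0]<60)
    Q=L[m]; print(nm,len(Q)); 
    for sg in(1,-1):
        q=Q[Q[:,1]*sg>0]
        if len(q): print(sg,np.percentile(q,[0,5,50,95,98,100],axis=0).round(0).tolist())
```

```text
scene1 279
1 [[-50.0, 31.0, -14.0], [-49.0, 36.0, -13.0], [-26.0, 42.0, -6.0], [0.0, 59.0, 9.0], [3.0, 60.0, 10.0], [4.0, 62.0, 12.0]]
-1 [[-50.0, -62.0, -14.0], [-48.0, -61.0, -12.0], [-23.0, -54.0, -7.0], [3.0, -45.0, 6.0], [5.0, -42.0, 8.0], [7.0, -39.0, 9.0]]
top1 22
-1 [[-49.0, -62.0, -14.0], [-48.0, -60.0, -14.0], [-8.0, -56.0, -8.0], [3.0, -48.0, 7.0], [3.0, -45.0, 7.0], [4.0, -43.0, 8.0]]
```

>>> send_rows:
  commands:
    - [3,0,0,0,0,0,0]
    - [6,0,0,0,0,0,0]
    - [9,0,0,0,0,0,0]
    - [11.5,0,0,0,0,0,0]
    - [13.3,0,0,0,0,0,0]
    - [14.2,0,0,0,0,0,0]
    - [14.9,-0.05,0,0,0,0,0]
    - [14.9,-0.05,0,0,0,0,0]

```text
t: 2.2
tool_pos: [0.556, 0.1031, 0.1257]
orientation: [-0.332, 0.625, -0.023, 0.707]
ft_force: [-0.5, 0.1, 0.3]
width: 0.0854
```

```bash
python3 go.py "pick(0,-.001)"
python3 - <<'E'
from rig import viewer
from h import *
for n in ("scene","top"):
    d=viewer.read_camera(n); np.savez(f"{n}2.npz",**d)
s=load("scene2.npz");a=cv2.resize(s["color"][120:280,220:380],None,fx=3.7,fy=3.7,interpolation=cv2.INTER_CUBIC)
cv2.imwrite("pics/s2.png",a)
E
```

```text
t 2.2 step [np.float64(0.348), np.float64(-0.666), np.float64(-0.167), np.float64(0.005), np.float64(0.002), np.float64(-0.003)] mm 7.7 deg 0.4
q [-0.71  0.65  0.21  2.15  0.82  0.55  0.75] w 0.0854 F [-0.5  0.1  0.3] pos [0.556  0.1031 0.1257]
```

View pics/s2.png

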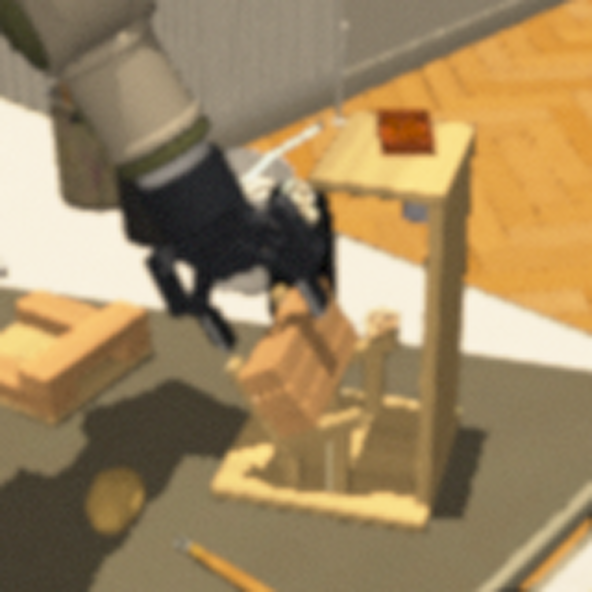

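```bash
python3 go.py "pick(0,-.001)"
```

```text
t 2.3 step [np.float64(0.474), np.float64(-0.648), np.float64(-0.22), np.float64(0.005), np.float64(0.004), np.float64(-0.004)] mm 8.3 deg 0.4
q [-0.71  0.64  0.21  2.15  0.82  0.55  0.75] w 0.0857 F [0.2 0.5 0.1] pos [0.5563 0.1038 0.1269]
```

>>> send_rows:
  commands:
    - [0.4,-0.65,-0.22,0.005,0.004,-0.004,0]
    - [0.4,-0.65,-0.22,0.005,0.004,-0.004,0]
    - [0.4,-0.65,-0.22,0.005,0.004,-0.004,0]

```text
t: 2.55
tool_pos: [0.5577, 0.0948, 0.1269]
orientation: [-0.331, 0.625, -0.027, 0.707]
ft_force: [0.0, 0.6, -0.1]
width: 0.0857
```

```bash
python3 go.py "pick(0,-.001)"
```

```text
t 2.55 step [np.float64(0.042), np.float64(0.11), np.float64(0.047), np.float64(-0.002), np.float64(-0.0), np.float64(0.001)] mm 1.3 deg 0.1
q [-0.7   0.64  0.22  2.15  0.82  0.55  0.75] w 0.0857 F [ 0.   0.6 -0.1] pos [0.5577 0.0948 0.1269]
```

>>> send_rows:
  commands:
    - [0.05,0.1,0.05,0,0,0,255]
    - [0.05,0.1,0.05,0,0,0,255]
    - [0.05,0.1,0.05,0,0,0,255]
    - [0.05,0.1,0.05,0,0,0,255]
    - [0.05,0.1,0.05,0,0,0,255]
    - [0.05,0.1,0.05,0,0,0,255]
    - [0.05,0.1,0.05,0,0,0,255]
    - [0.05,0.1,0.05,0,0,0,255]
  force: 50

```text
t: 3.22
tool_pos: [0.5581, 0.0951, 0.1262]
orientation: [-0.331, 0.625, -0.027, 0.707]
ft_force: [0.0, -0.1, 7.2]
width: 0.0352
```

```bash
python3 go.py "pick(0,-.001)"
python3 - <<'E'
from rig import viewer
from h import *
for n in ("scene",):
    d=viewer.read_camera(n); np.savez(f"{n}3.npz",**d)
s=load("scene3.npz");a=cv2.resize(s["color"][120:280,220:380],None,fx=3.7,fy=3.7,interpolation=cv2.INTER_CUBIC)
cv2.imwrite("pics/s3.png",a)
E
```

```text
t 3.22 step [np.float64(-0.021), np.float64(0.066), np.float64(-0.004), np.float64(-0.001), np.float64(-0.001), np.float64(0.002)] mm 0.7 deg 0.1
q [-0.7   0.65  0.22  2.15  0.82  0.55  0.75] w 0.0352 F [ 0.  -0.1  7.2] pos [0.5581 0.0951 0.1262]
```

View pics/s3.png

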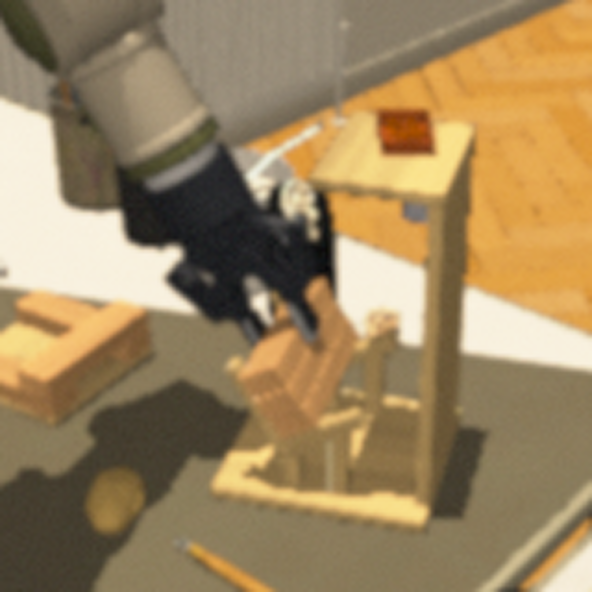

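Gripped, with a width of 35.2 mm and the fingertips on the top slat. I'll lift square to the slope.

>>> send_rows:
  commands:
    - [-1,0,0,0,0,0,255]
    - [-2,0,0,0,0,0,255]
    - [-3.5,0,0,0,0,0,255]
    - [-5,0,0,0,0,0,255]
    - [-7,0,0,0,0,0,255]
    - [-9,0,0,0,0,0,255]
    - [-11,0,0,0,0,0,255]
    - [-11,0,0,0,0,0,255]

```text
t: 3.93
tool_pos: [0.5339, 0.1488, 0.2236]
orientation: [-0.33, 0.624, -0.024, 0.708]
ft_force: [0.4, 0.3, -1.0]
width: 0.0353
```

```bash
python3 go.py "gap2(.15)"
python3 - <<'E'
from rig import viewer
from h import *
for n in ("scene",):
    d=viewer.read_camera(n); np.savez(f"{n}3.npz",**d)
s=load("scene3.npz");a=cv2.resize(s["color"][120:280,200:360],None,fx=3.7,fy=3.7,interpolation=cv2.INTER_CUBIC)
cv2.imwrite("pics/s4.png",a)
E
```

```text
t 3.93 step [np.float64(-5.865), np.float64(25.045), np.float64(7.382), np.float64(0.279), np.float64(0.079), np.float64(0.517)] mm 267.6 deg 34.0
q [-0.75  0.48  0.13  2.08  0.66  0.8   0.87] w 0.0353 F [ 0.4  0.3 -1. ] pos [0.5339 0.1488 0.2236]
```

View pics/s4.png

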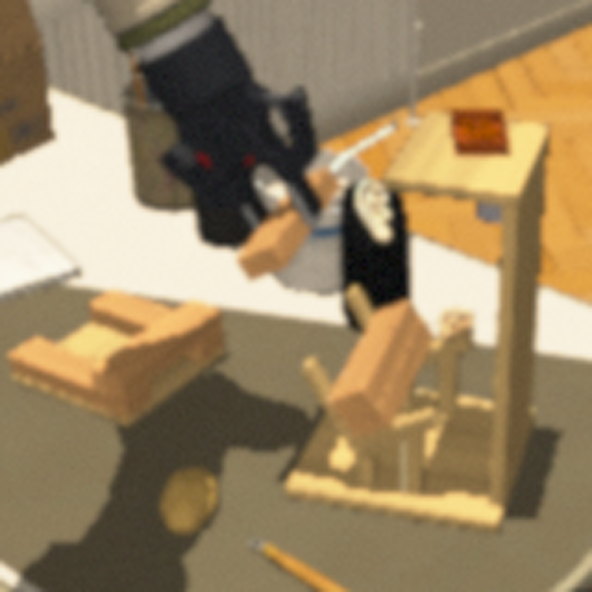

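>>> send_rows:
  commands:
    - [-5.9,25,7.4,0.279,0.079,0.517,255]
    - [-5.9,25,7.4,0.279,0.079,0.517,255]
    - [-5.9,25,7.4,0.279,0.079,0.517,255]
    - [-5.9,25,7.4,0.279,0.079,0.517,255]
    - [-5.9,25,7.4,0.279,0.079,0.517,255]
    - [-5.9,25,7.4,0.279,0.079,0.517,255]
    - [-5.9,25,7.4,0.279,0.079,0.517,255]
    - [-5.9,25,7.4,0.279,0.079,0.517,255]

```text
t: 4.65
tool_pos: [0.4912, 0.4034, 0.1442]
orientation: [-0.06, 0.707, 0.058, 0.702]
ft_force: [-0.1, 0.8, -1.1]
width: 0.0352
```

```bash
python3 go.py "gap2(.15)";python3 - <<'E'
from rig import viewer
from h import *
for n in ("scene","top"):
    d=viewer.read_camera(n); np.savez(f"{n}4.npz",**d)
s=load("scene4.npz");a=cv2.resize(s["color"][120:260,160:320],None,fx=3.7,fy=3.7,interpolation=cv2.INTER_CUBIC)
t=load("top4.npz");b=cv2.resize(t["color"][180:280,170:270],None,fx=5,fy=5,interpolation=cv2.INTER_CUBIC)
cv2.imwrite("pics/s5.png",a);cv2.imwrite("pics/t5.png",b)
E
```

```text
t 4.65 step [np.float64(-0.581), np.float64(-0.091), np.float64(0.157), np.float64(0.002), np.float64(-0.007), np.float64(0.003)] mm 6.1 deg 0.5
q [-0.69  0.62 -0.13  1.89  0.12  0.64  0.84] w 0.0352 F [-0.1  0.8 -1.1] pos [0.4912 0.4034 0.1442]
```

View pics/s5.png

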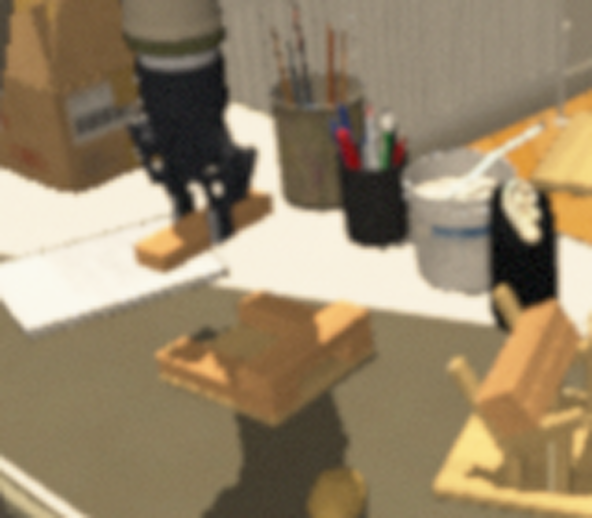

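View pics/t5.png

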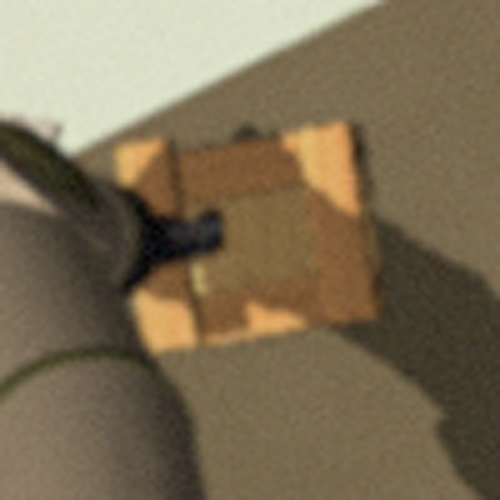

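The held slat hangs level over the gap side: its ends are at about (145,245) and (140,330) in the top crop. I'll measure it in the tool frame.

```bash
cat > held.py <<'E'
import sys
from h import *
from rig import state
k=sys.argv[1]; st=state();p=st["tool_pos"];r=R.from_quat(st["orientation"])
for nm in("scene","top"):
    d=load(nm+k+".npz");C=cloud(d); L=r.inv().apply((C-p).reshape(-1,3))*1000
    hs=cv2.cvtColor(d["color"],cv2.COLOR_BGR2HSV).reshape(-1,3)
    m=(abs(L[:,2])<90)&(abs(L[:,1])<40)&(L[:,0]>-20)&(L[:,0]<45)&(hs[:,1]>80)&(hs[:,0]<25)
    Q=L[m]; print(nm,len(Q),np.percentile(Q,[1,5,50,95,99],axis=0).round(1).tolist())
    for s in(1,-1):
        q=Q[(Q[:,2]*s>25)&(Q[:,0]<6)]
        if len(q): print("  top end",s,len(q),"x med",np.median(q[:,0]).round(1),"y",np.percentile(q[:,1],[2,98]).round(1))
E
python3 held.py 4
```

```text
scene 294 [[-7.6, -25.4, -69.8], [-2.8, -15.8, -67.8], [1.1, -10.4, -24.7], [17.3, 15.6, 59.6], [18.7, 19.2, 67.0]]
  top end 1 39 x med -0.0 y [-14.9   2.6]
  top end -1 90 x med -0.4 y [-16.1  16.5]
top 335 [[-7.1, -14.4, -67.6], [-5.0, -13.6, -63.6], [0.2, -1.2, -21.0], [12.9, 19.4, 64.2], [19.6, 21.9, 68.2]]
  top end 1 123 x med -0.1 y [-12.9  21.8]
  top end -1 143 x med -0.3 y [-13.5  20.4]
```

```bash
python3 go.py "gap2(.054,dx=.0015)"
```

```text
t 4.75 step [np.float64(9.12), np.float64(0.275), np.float64(0.128), np.float64(-0.002), np.float64(-0.006), np.float64(0.006)] mm 91.3 deg 0.5
q [-0.69  0.62 -0.12  1.89  0.12  0.65  0.85] w 0.0351 F [ 0.5 -0.1 -1.6] pos [0.4928 0.399  0.1452]
```

>>> send_rows:
  commands:
    - [2,0.2,0.1,-0.002,-0.006,0.006,255]
    - [4,0.4,0.13,-0.002,-0.006,0.006,255]
    - [6,0.4,0.13,-0.002,-0.006,0.006,255]
    - [7,0.4,0.13,-0.002,-0.006,0.006,255]
    - [7.5,0.4,0.13,-0.002,-0.006,0.006,255]
    - [7.5,0.4,0.13,-0.002,-0.006,0.006,255]
    - [7.5,0.4,0.13,-0.002,-0.006,0.006,255]

```text
t: 5.33
tool_pos: [0.4945, 0.4025, 0.0719]
orientation: [-0.057, 0.704, 0.059, 0.706]
ft_force: [0.7, 0.8, -1.4]
width: 0.035
```

```bash
python3 go.py "gap2(.053)"
```

```text
t 5.33 step [np.float64(1.894), np.float64(0.049), np.float64(-0.152), np.float64(-0.002), np.float64(0.003), np.float64(-0.001)] mm 19.0 deg 0.2
q [-0.7   0.72 -0.1   1.93  0.15  0.5   0.82] w 0.035 F [ 0.7  0.8 -1.4] pos [0.4945 0.4025 0.0719]
```

>>> send_rows:
  commands:
    - [0.8,0.05,-0.15,0,0.003,0,255]
    - [1.4,0.05,-0.15,0,0.003,0,255]
    - [1.8,0.05,-0.15,0,0.003,0,255]
    - [1.9,0.05,-0.15,0,0.003,0,255]
    - [1.9,0.05,-0.15,0,0.003,0,255]
    - [1.9,0.05,-0.15,0,0.003,0,255]

```text
t: 5.83
tool_pos: [0.4926, 0.4032, 0.0524]
orientation: [-0.058, 0.705, 0.059, 0.704]
ft_force: [-0.9, -0.3, -0.6]
width: 0.0352
```

```bash
python3 go.py "gap2(.053)";python3 - <<'E'
from rig import viewer
from h import *
for n in ("scene","top"):
    d=viewer.read_camera(n); np.savez(f"{n}5.npz",**d)
s=load("scene5.npz");a=cv2.resize(s["color"][160:260,180:290],None,fx=5,fy=5,interpolation=cv2.INTER_CUBIC)
t=load("top5.npz");b=cv2.resize(t["color"][180:280,170:270],None,fx=5,fy=5,interpolation=cv2.INTER_CUBIC)
cv2.imwrite("pics/s6.png",a);cv2.imwrite("pics/t6.png",b)
E
python3 held.py 5; python3 go.py "gap2(.053)"
```

```text
t 5.83 step [np.float64(-0.061), np.float64(-0.044), np.float64(0.027), np.float64(-0.001), np.float64(-0.001), np.float64(-0.002)] mm 0.8 deg 0.1
q [-0.71  0.75 -0.1   1.94  0.15  0.46  0.82] w 0.0352 F [-0.9 -0.3 -0.6] pos [0.4926 0.4032 0.0524]
scene 571 [[-4.4, -38.2, -68.1], [-3.2, -35.5, -66.8], [16.9, -16.1, -16.6], [43.4, 12.6, 60.7], [44.4, 16.8, 68.9]]
  top end 1 35 x med -0.9 y [-18.9   0.5]
  top end -1 98 x med -1.8 y [-19.5  15.6]
top 470 [[-7.0, -39.5, -67.6], [-4.5, -37.2, -64.2], [4.7, -13.9, -14.4], [42.5, 16.1, 64.8], [44.8, 20.0, 68.6]]
  top end 1 108 x med -0.6 y [-15.9  19.8]
  top end -1 123 x med 0.4 y [-16.5  19.6]
t 5.93 step [np.float64(-0.041), np.float64(-0.046), np.float64(0.019), np.float64(-0.001), np.float64(-0.001), np.float64(-0.002)] mm 0.6 deg 0.1
q [-0.71  0.75 -0.1   1.94  0.15  0.46  0.82] w 0.0348 F [ 0.4 -0.1 -1.2] pos [0.4927 0.4032 0.0526]
```

View pics/s6.png

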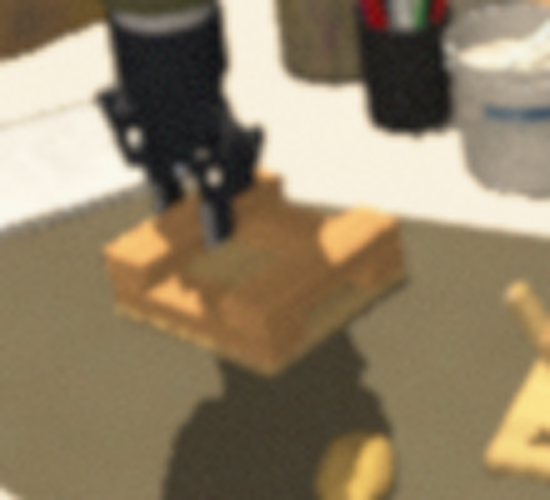

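View pics/t6.png

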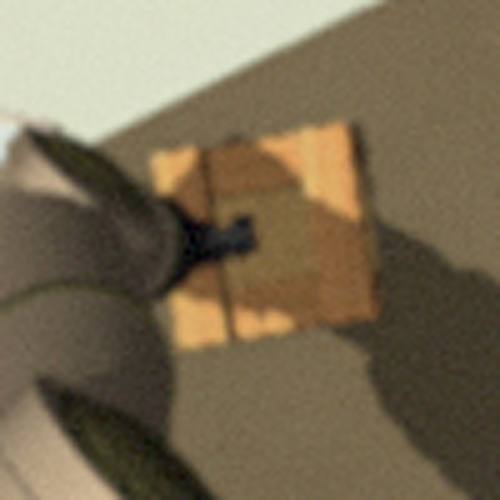

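It looks flush. I'll lower 1 mm, release, and rise.

>>> send_rows:
  commands:
    - [0.1,0,0,0,0,0,255]
    - [0.1,0,0,0,0,0,255]
    - [0.1,0,0,0,0,0,0]
    - [0.1,0,0,0,0,0,0]
    - [0.1,0,0,0,0,0,0]
    - [0.1,0,0,0,0,0,0]
    - [0.1,0,0,0,0,0,0]

```text
t: 6.52
tool_pos: [0.4926, 0.4031, 0.0515]
orientation: [-0.058, 0.705, 0.059, 0.704]
ft_force: [0.0, -0.7, 0.1]
width: 0.0853
```

>>> send_rows:
  commands:
    - [-1,0,0,0,0,0,0]
    - [-3,0,0,0,0,0,0]
    - [-6,0,0,0,0,0,0]
    - [-9,0,0,0,0,0,0]
    - [-12,0,0,0,0,0,0]
    - [-14,0,0,0,0,0,0]

```text
t: 7.02
tool_pos: [0.4932, 0.4033, 0.1951]
orientation: [-0.057, 0.704, 0.059, 0.705]
ft_force: [0.2, -0.3, -0.5]
width: 0.0854
```

```bash
python3 go.py "pick(1,.12)"
```

```text
t 7.02 step [np.float64(-1.757), np.float64(-26.655), np.float64(-0.054), np.float64(-0.28), np.float64(-0.073), np.float64(-0.523)] mm 267.1 deg 34.2
q [-0.68  0.56 -0.14  1.86  0.11  0.73  0.86] w 0.0854 F [ 0.2 -0.3 -0.5] pos [0.4932 0.4033 0.1951]
```

>>> send_rows:
  commands:
    - [-1.8,-26.7,-0.05,-0.28,-0.073,-0.523,0]
    - [-1.8,-26.7,-0.05,-0.28,-0.073,-0.523,0]
    - [-1.8,-26.7,-0.05,-0.28,-0.073,-0.523,0]
    - [-1.8,-26.7,-0.05,-0.28,-0.073,-0.523,0]
    - [-1.8,-26.7,-0.05,-0.28,-0.073,-0.523,0]
    - [-1.8,-26.7,-0.05,-0.28,-0.073,-0.523,0]
    - [-1.8,-26.7,-0.05,-0.28,-0.073,-0.523,0]
    - [-1.8,-26.7,-0.05,-0.28,-0.073,-0.523,0]

```text
t: 7.68
tool_pos: [0.5359, 0.1341, 0.2104]
orientation: [-0.331, 0.626, -0.029, 0.705]
ft_force: [-0.7, 0.7, 0.6]
width: 0.0853
```

```bash
python3 - <<'E'
from rig import viewer
from h import *
for n in ("scene","top"):
    d=viewer.read_camera(n); np.savez(f"{n}6.npz",**d)
s=load("scene6.npz");a=cv2.resize(s["color"][140:270,180:340],None,fx=4,fy=4,interpolation=cv2.INTER_CUBIC)
t=load("top6.npz");b=cv2.resize(t["color"][180:280,170:330],None,fx=4,fy=4,interpolation=cv2.INTER_CUBIC)
cv2.imwrite("pics/s7.png",np.vstack([a[:, :640],])); cv2.imwrite("pics/t7.png",b)
C=cloud(t)
m=np.all((C>[.38,.25,.046])&(C<[.65,.5,.060]),axis=-1)
P=C[m]; L=np.c_[(P-FOOT)@fx,(P-FOOT)@fy]*1000
for s in(1,-1):
    q=L[L[:,0]*s>0].astype(np.float32); print(s,len(q),cv2.minAreaRect(q),np.median(P[L[:,0]*s>0][:,2]))
C=cloud(s_:=load("scene6.npz")); P=C[np.all((C>[.38,.25,.046])&(C<[.65,.5,.060]),axis=-1)]; L=np.c_[(P-FOOT)@fx,(P-FOOT)@fy]*1000
for s in(1,-1):
    q=L[L[:,0]*s>0].astype(np.float32); print(s,len(q),cv2.minAreaRect(q),np.median(P[L[:,0]*s>0][:,2]))
E
python3 go.py "pick(1,.12)"
```

```text
1 94 ((51.227882385253906, -0.880340576171875), (139.86383056640625, 36.63789749145508), 89.38612365722656) 0.05120270427760243
-1 7 ((-55.67485809326172, 67.4992904663086), (1.860447883605957, 32.05691909790039), 89.32186126708984) 0.05166522422191688
1 303 ((53.04237365722656, 1.812774658203125), (145.1530303955078, 39.5584602355957), 89.47819519042969) 0.05278322647541367
-1 278 ((-50.12310028076172, 1.5491104125976562), (41.03509521484375, 141.3672332763672), 0.48563429713249207) 0.05288706866688836
t 7.78 step [np.float64(-0.227), np.float64(-0.012), np.float64(0.059), np.float64(-0.001), np.float64(-0.002), np.float64(0.0)] mm 2.3 deg 0.1
q [-0.75  0.5   0.15  2.09  0.67  0.76  0.87] w 0.0855 F [-0.4 -0.   0.6] pos [0.5362 0.139  0.2097]
```

View pics/s7.png

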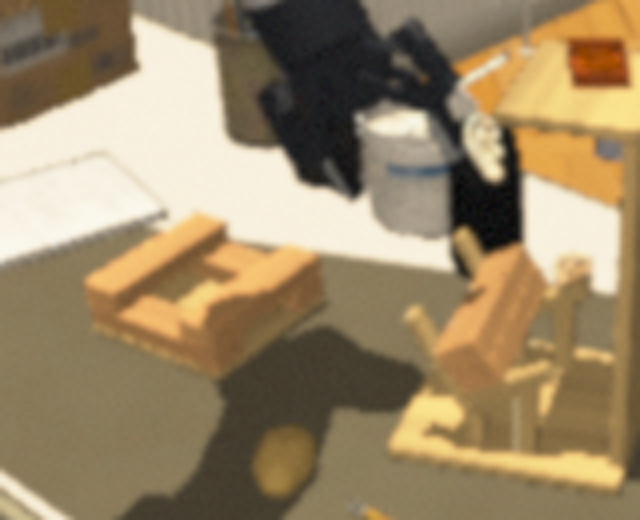

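View pics/t7.png

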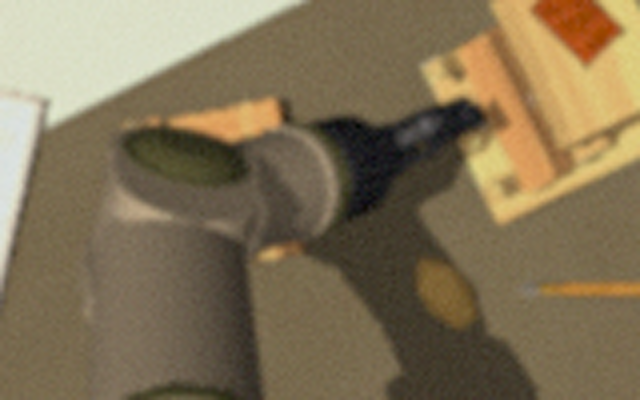

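Slat a lies in the gap to within about 2 mm, level with the laid slat, and the pile is still straight. Next is the second slat.

>>> send_rows:
  commands:
    - [2,0,0.05,0,0,0,0]
    - [4,0,0.05,0,0,0,0]
    - [6,0,0.05,0,0,0,0]
    - [8,0,0.05,0,0,0,0]
    - [9.5,0,0.05,0,0,0,0]
    - [10.5,0,0.05,0,0,0,0]
    - [11,0,0.05,0,0,0,0]
    - [11,0,0.05,0,0,0,0]

```text
t: 8.45
tool_pos: [0.5603, 0.0903, 0.1131]
orientation: [-0.332, 0.626, -0.026, 0.705]
ft_force: [0.0, 0.9, 0.2]
width: 0.0854
```

```bash
python3 go.py "pick(1,-.001)"
```

```text
t 8.45 step [np.float64(0.787), np.float64(-0.137), np.float64(0.015), np.float64(0.002), np.float64(-0.003), np.float64(0.001)] mm 8.0 deg 0.2
q [-0.7   0.67  0.24  2.16  0.84  0.51  0.74] w 0.0854 F [0.  0.9 0.2] pos [0.5603 0.0903 0.1131]
```

>>> send_rows:
  commands:
    - [0.4,-0.1,0,0,-0.003,0,0]
    - [0.8,-0.1,0,0,-0.003,0,0]
    - [0.8,-0.1,0,0,-0.003,0,0]
    - [0.8,-0.1,0,0,-0.003,0,0]

```text
t: 8.78
tool_pos: [0.5623, 0.0857, 0.1076]
orientation: [-0.332, 0.624, -0.026, 0.707]
ft_force: [-0.3, 0.3, 0.4]
width: 0.0856
```

```bash
python3 go.py "pick(1,-.001)"
```

```text
t 8.78 step [np.float64(0.055), np.float64(0.019), np.float64(0.025), np.float64(0.001), np.float64(0.001), np.float64(0.001)] mm 0.6 deg 0.1
q [-0.7   0.68  0.26  2.16  0.85  0.49  0.73] w 0.0856 F [-0.3  0.3  0.4] pos [0.5623 0.0857 0.1076]
```

>>> send_rows:
  commands:
    - [0.05,0,0,0,0,0,255]
    - [0.05,0,0,0,0,0,255]
    - [0.05,0,0,0,0,0,255]
    - [0.05,0,0,0,0,0,255]
    - [0.05,0,0,0,0,0,255]
    - [0.05,0,0,0,0,0,255]
    - [0.05,0,0,0,0,0,255]
    - [0.05,0,0,0,0,0,255]

```text
t: 9.45
tool_pos: [0.5625, 0.0852, 0.1074]
orientation: [-0.332, 0.624, -0.026, 0.707]
ft_force: [-0.9, 1.0, 5.6]
width: 0.0351
```

>>> send_rows:
  commands:
    - [-1,0,0,0,0,0,255]
    - [-2,0,0,0,0,0,255]
    - [-3.5,0,0,0,0,0,255]
    - [-5,0,0,0,0,0,255]
    - [-7,0,0,0,0,0,255]
    - [-9,0,0,0,0,0,255]
    - [-11,0,0,0,0,0,255]
    - [-13,0,0,0,0,0,255]

```text
t: 10.12
tool_pos: [0.5331, 0.1449, 0.221]
orientation: [-0.331, 0.625, -0.025, 0.707]
ft_force: [-0.1, -0.1, -0.8]
width: 0.035
```

```bash
python3 go.py "left3(.17)"
python3 - <<'E'
from rig import viewer
from h import *
for n in ("scene",):
    d=viewer.read_camera(n); np.savez(f"{n}7.npz",**d)
s=load("scene7.npz");a=cv2.resize(s["color"][120:280,200:360],None,fx=3.7,fy=3.7,interpolation=cv2.INTER_CUBIC)
cv2.imwrite("pics/s8.png",a)
E
```

```text
t 10.12 step [np.float64(-4.817), np.float64(18.565), np.float64(11.176), np.float64(1.809), np.float64(0.485), np.float64(0.362)] mm 222.0 deg 109.3
q [-0.75  0.48  0.14  2.09  0.66  0.79  0.88] w 0.035 F [-0.1 -0.1 -0.8] pos [0.5331 0.1449 0.221 ]
```

View pics/s8.png

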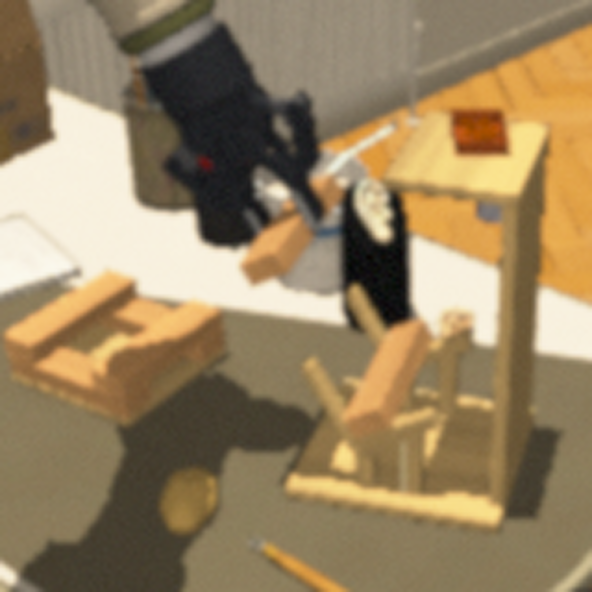

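Slat b is held and one slat is left on the rails. I'll travel to the left_3 hover with the 109° turn.

>>> send_rows:
  commands:
    - [-7,18.6,11.2,0.9,0.24,0.18,255]
    - [-7,18.6,11.2,0.9,0.24,0.18,255]
    - [-7,18.6,11.2,0.9,0.24,0.18,255]
    - [-7,18.6,11.2,0.9,0.24,0.18,255]
    - [-7,18.6,11.2,0.9,0.24,0.18,255]
    - [-7,18.6,11.2,0.9,0.24,0.18,255]
    - [-7,18.6,11.2,0.9,0.24,0.18,255]
    - [-7,18.6,11.2,0.9,0.24,0.18,255]

```text
t: 10.83
tool_pos: [0.5484, 0.3713, 0.1866]
orientation: [0.07, 0.655, -0.271, 0.702]
ft_force: [-0.0, -1.2, -0.2]
width: 0.035
```

```bash
python3 go.py "left3(.17)"
```

```text
t 10.83 step [np.float64(1.91), np.float64(-0.313), np.float64(0.678), np.float64(0.905), np.float64(0.243), np.float64(0.181)] mm 20.5 deg 54.7
q [-0.89  0.67  0.18  1.69  0.12  0.99  0.27] w 0.035 F [-0.  -1.2 -0.2] pos [0.5484 0.3713 0.1866]
```

>>> send_rows:
  commands:
    - [1.9,-0.3,0.7,0.905,0.243,0.181,255]
    - [1.9,-0.3,0.7,0.905,0.243,0.181,255]
    - [1.9,-0.3,0.7,0.905,0.243,0.181,255]
    - [1.9,-0.3,0.7,0.905,0.243,0.181,255]
    - [1.9,-0.3,0.7,0.905,0.243,0.181,255]
    - [1.9,-0.3,0.7,0.905,0.243,0.181,255]
    - [1.9,-0.3,0.7,0.905,0.243,0.181,255]
    - [1.9,-0.3,0.7,0.905,0.243,0.181,255]

```text
t: 11.5
tool_pos: [0.5533, 0.3578, 0.1711]
orientation: [0.458, 0.539, -0.457, 0.539]
ft_force: [-0.8, 0.3, -1.2]
width: 0.0352
```

```bash
python3 go.py "left3(.08)"
```

```text
t 11.5 step [np.float64(9.105), np.float64(-0.022), np.float64(-0.232), np.float64(-0.002), np.float64(-0.0), np.float64(-0.0)] mm 91.1 deg 0.1
q [-0.85  0.62  0.29  1.84 -0.26  0.71 -0.25] w 0.0352 F [-0.8  0.3 -1.2] pos [0.5533 0.3578 0.1711]
```

>>> send_rows:
  commands:
    - [2,0,-0.1,0,0,0,255]
    - [4,0,-0.2,0,0,0,255]
    - [6,0,-0.2,0,0,0,255]
    - [7.5,0,-0.2,0,0,0,255]
    - [8.5,0,-0.2,0,0,0,255]
    - [8.8,0,-0.2,0,0,0,255]
    - [8.8,0,-0.2,0,0,0,255]
    - [8.8,0,-0.2,0,0,0,255]

```text
t: 12.17
tool_pos: [0.5537, 0.36, 0.0831]
orientation: [0.455, 0.54, -0.456, 0.541]
ft_force: [0.0, -0.0, -0.7]
width: 0.0349
```

```bash
python3 go.py "left3(.0745)";python3 - <<'E'
from rig import viewer
from h import *
for n in ("scene","top"):
    d=viewer.read_camera(n); np.savez(f"{n}8.npz",**d)
s=load("scene8.npz");a=cv2.resize(s["color"][160:260,180:290],None,fx=5,fy=5,interpolation=cv2.INTER_CUBIC)
t=load("top8.npz");b=cv2.resize(t["color"][180:280,170:270],None,fx=5,fy=5,interpolation=cv2.INTER_CUBIC)
cv2.imwrite("pics/s9.png",np.hstack([a[:, :400],b[:,:400]]))
E
python3 held.py 8; python3 go.py "left3(.0745)"
```

```text
t 12.17 step [np.float64(0.86), np.float64(-0.089), np.float64(-0.028), np.float64(0.004), np.float64(0.002), np.float64(-0.0)] mm 8.7 deg 0.3
q [-0.81  0.74  0.24  1.88 -0.3   0.56 -0.21] w 0.0349 F [ 0.  -0.  -0.7] pos [0.5537 0.36   0.0831]
scene 472 [[-3.6, -37.9, -66.0], [-2.5, -34.8, -59.0], [13.9, -15.7, 34.0], [41.5, 11.5, 71.4], [44.2, 17.4, 72.6]]
  top end 1 94 x med -0.5 y [-19.1  13.1]
  top end -1 28 x med 0.3 y [-20.1  -8.3]
top 299 [[-8.2, -39.4, -58.4], [-3.7, -36.6, -45.6], [3.0, -11.7, 43.1], [35.5, 12.0, 69.3], [39.4, 14.5, 70.2]]
  top end 1 134 x med 0.7 y [-20.3  14.5]
t 12.27 step [np.float64(0.896), np.float64(-0.111), np.float64(-0.023), np.float64(0.004), np.float64(0.001), np.float64(-0.001)] mm 9.0 deg 0.2
q [-0.81  0.74  0.24  1.88 -0.3   0.56 -0.21] w 0.0345 F [ 0.2 -0.9 -0.9] pos [0.5539 0.3601 0.0835]
```

View pics/s9.png

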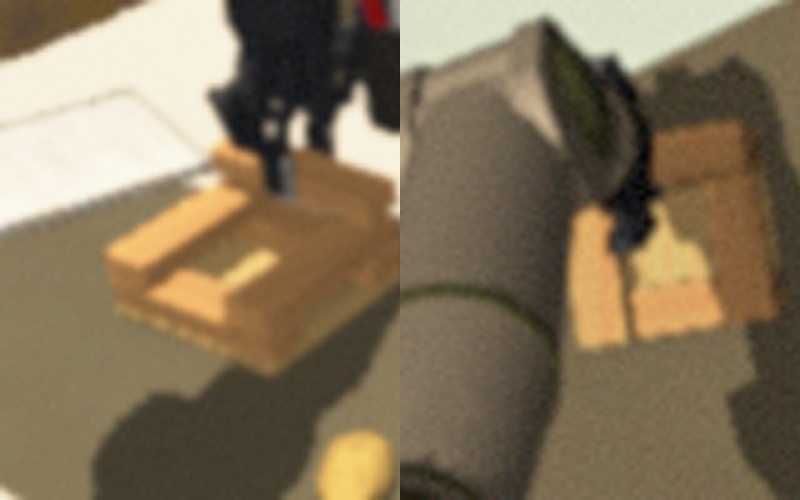

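The slat hangs square over the foot's +y side with its ends flush (scene crop (215,150) to (390,190)). I'll lower it and release.

>>> send_rows:
  commands:
    - [0.4,0,0,0.004,0,0,255]
    - [0.7,0,0,0.004,0,0,255]
    - [0.9,0,0,0.004,0,0,255]
    - [1.0,0,0,0.004,0,0,255]
    - [1.0,0,0,0.004,0,0,255]
    - [1.0,0,0,0.004,0,0,255]

```text
t: 12.77
tool_pos: [0.5534, 0.3598, 0.0736]
orientation: [0.456, 0.539, -0.457, 0.54]
ft_force: [-3.0, -1.0, 11.4]
width: 0.035
```

```bash
python3 go.py "left3(.0735)"
```

```text
t 12.77 step [np.float64(0.005), np.float64(-0.056), np.float64(-0.039), np.float64(0.0), np.float64(0.002), np.float64(0.0)] mm 0.7 deg 0.1
q [-0.81  0.75  0.23  1.89 -0.31  0.54 -0.21] w 0.035 F [-3.  -1.  11.4] pos [0.5534 0.3598 0.0736]
```

Contact at 11 N. I'll release and rise.

>>> send_rows:
  commands:
    - [0,0,0,0,0,0,0]
    - [0,0,0,0,0,0,0]
    - [0,0,0,0,0,0,0]
    - [0,0,0,0,0,0,0]
    - [0,0,0,0,0,0,0]

```text
t: 13.18
tool_pos: [0.5534, 0.3597, 0.0722]
orientation: [0.456, 0.539, -0.457, 0.54]
ft_force: [-0.1, -0.3, 0.2]
width: 0.0853
```

>>> send_rows:
  commands:
    - [-1,0,0,0,0,0,0]
    - [-3,0,0,0,0,0,0]
    - [-6,0,0,0,0,0,0]
    - [-9,0,0,0,0,0,0]
    - [-12,0,0,0,0,0,0]
    - [-13,0,0,0,0,0,0]

```text
t: 13.68
tool_pos: [0.5551, 0.3606, 0.2075]
orientation: [0.458, 0.539, -0.456, 0.541]
ft_force: [1.3, 0.3, 0.3]
width: 0.0852
```

```bash
python3 go.py "pick(2,.15)"
```

```text
t 13.68 step [np.float64(-1.158), np.float64(-5.59), np.float64(21.039), np.float64(-1.809), np.float64(-0.48), np.float64(-0.367)] mm 218.0 deg 109.3
q [-0.87  0.58  0.32  1.81 -0.24  0.78 -0.26] w 0.0852 F [1.3 0.3 0.3] pos [0.5551 0.3606 0.2075]
```

>>> send_rows:
  commands:
    - [-3,-3,11,-0.9,-0.24,-0.18,0]
    - [-3,-3,11,-0.9,-0.24,-0.18,0]
    - [-3,-3,11,-0.9,-0.24,-0.18,0]
    - [-3,-3,11,-0.9,-0.24,-0.18,0]
    - [-3,-3,11,-0.9,-0.24,-0.18,0]
    - [-3,-3,11,-0.9,-0.24,-0.18,0]
    - [-3,-3,11,-0.9,-0.24,-0.18,0]
    - [-3,-3,11,-0.9,-0.24,-0.18,0]

```text
t: 14.35
tool_pos: [0.5419, 0.2471, 0.2327]
orientation: [0.069, 0.655, -0.271, 0.702]
ft_force: [-0.0, 0.4, 0.6]
width: 0.0855
```

```bash
python3 go.py "pick(2,.15)"
```

```text
t 14.35 step [np.float64(4.34), np.float64(-8.694), np.float64(3.838), np.float64(-0.9), np.float64(-0.241), np.float64(-0.18)] mm 104.5 deg 54.4
q [-0.78  0.54  0.2   1.84  0.17  0.95  0.38] w 0.0855 F [-0.   0.4  0.6] pos [0.5419 0.2471 0.2327]
```

>>> send_rows:
  commands:
    - [4.3,-8.7,3.8,-0.9,-0.241,-0.18,0]
    - [4.3,-8.7,3.8,-0.9,-0.241,-0.18,0]
    - [4.3,-8.7,3.8,-0.9,-0.241,-0.18,0]
    - [4.3,-8.7,3.8,-0.9,-0.241,-0.18,0]
    - [4.3,-8.7,3.8,-0.9,-0.241,-0.18,0]
    - [4.3,-8.7,3.8,-0.9,-0.241,-0.18,0]
    - [4.3,-8.7,3.8,-0.9,-0.241,-0.18,0]
    - [4.3,-8.7,3.8,-0.9,-0.241,-0.18,0]

```text
t: 15.02
tool_pos: [0.5332, 0.1439, 0.2188]
orientation: [-0.331, 0.625, -0.026, 0.707]
ft_force: [-0.2, 0.2, -0.7]
width: 0.0854
```

```bash
python3 - <<'E'
from rig import viewer
from h import *
for n in ("scene","top"):
    d=viewer.read_camera(n); np.savez(f"{n}9.npz",**d)
s=load("scene9.npz");a=cv2.resize(s["color"][140:270,180:340],None,fx=4,fy=4,interpolation=cv2.INTER_CUBIC)
cv2.imwrite("pics/s10.png",a)
C=cloud(s); P=C[np.all((C>[.38,.25,.066])&(C<[.65,.5,.085]),axis=-1)]; L=np.c_[(P-FOOT)@fx,(P-FOOT)@fy]*1000
print(len(L),cv2.minAreaRect(L.astype(np.float32)),np.median(P[:,2]))
m=np.all((C>[.45,-.05,.06])&(C<[.65,.2,.15]),axis=-1); P=C[m]; k=TOP-n*.044
I=P[abs((P-k)@n)<.004]; print(len(I),np.percentile((I-k)@u*1000,[2,50,98]),np.percentile((I-k)@ry*1000,[1,50,99]),np.median((I-k)@n*1000))
E
python3 go.py "pick(2,.15)"
```

```text
284 ((2.122467041015625, 50.44113540649414), (44.922428131103516, 141.20828247070312), 87.00031280517578) 0.0748040004790777
t 15.12 step [np.float64(0.04), np.float64(-0.065), np.float64(0.146), np.float64(-0.005), np.float64(-0.002), np.float64(-0.001)] mm 1.6 deg 0.3
q [-0.75  0.49  0.15  2.09  0.66  0.78  0.87] w 0.0854 F [0.4 0.3 0.3] pos [0.5329 0.1439 0.2187]Traceback (most recent call last):
  File "<stdin>", line 9, in <module>
TypeError: can't multiply sequence by non-int of type 'float'
```

View pics/s10.png

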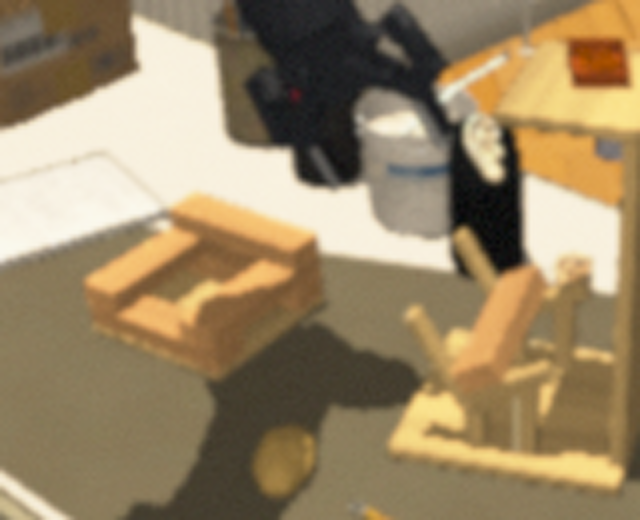

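Slat b lies well at left_3. Now I descend for the last slat.

>>> send_rows:
  commands:
    - [2,-0.05,0.1,-0.005,-0.002,0,0]
    - [5,-0.05,0.15,-0.005,-0.002,0,0]
    - [8,-0.05,0.15,-0.005,-0.002,0,0]
    - [10,-0.05,0.15,-0.005,-0.002,0,0]
    - [12,-0.05,0.15,-0.005,-0.002,0,0]
    - [13.5,-0.05,0.15,-0.005,-0.002,0,0]
    - [14,-0.05,0.15,-0.005,-0.002,0,0]
    - [14,-0.05,0.15,-0.005,-0.002,0,0]

```text
t: 15.78
tool_pos: [0.5654, 0.0799, 0.097]
orientation: [-0.329, 0.626, -0.028, 0.707]
ft_force: [1.0, 0.7, 1.0]
width: 0.0852
```

```bash
python3 go.py "pick(2,-.001)"
```

```text
t 15.78 step [np.float64(1.016), np.float64(0.057), np.float64(0.006), np.float64(-0.004), np.float64(-0.002), np.float64(-0.0)] mm 10.2 deg 0.3
q [-0.7   0.7   0.27  2.16  0.87  0.47  0.71] w 0.0852 F [1.  0.7 1. ] pos [0.5654 0.0799 0.097 ]
```

>>> send_rows:
  commands:
    - [0.5,0.05,0,-0.004,-0.002,0,0]
    - [0.8,0.05,0,-0.004,-0.002,0,0]
    - [1,0.05,0,-0.004,-0.002,0,0]
    - [1,0.05,0,-0.004,-0.002,0,0]

```text
t: 16.12
tool_pos: [0.5674, 0.077, 0.089]
orientation: [-0.331, 0.624, -0.024, 0.707]
ft_force: [-0.5, 1.3, 0.3]
width: 0.0855
```

```bash
python3 go.py "pick(2,-.001)"
```

```text
t 16.12 step [np.float64(0.142), np.float64(-0.037), np.float64(-0.054), np.float64(0.002), np.float64(0.003), np.float64(-0.001)] mm 1.6 deg 0.2
q [-0.7   0.72  0.28  2.17  0.89  0.44  0.69] w 0.0855 F [-0.5  1.3  0.3] pos [0.5674 0.077  0.089 ]
```

>>> send_rows:
  commands:
    - [0.1,0,0,0,0,0,255]
    - [0.1,0,0,0,0,0,255]
    - [0.1,0,0,0,0,0,255]
    - [0.1,0,0,0,0,0,255]
    - [0.1,0,0,0,0,0,255]
    - [0.1,0,0,0,0,0,255]
    - [0.1,0,0,0,0,0,255]
    - [0.1,0,0,0,0,0,255]

```text
t: 16.78
tool_pos: [0.5678, 0.0758, 0.0887]
orientation: [-0.331, 0.624, -0.025, 0.707]
ft_force: [0.1, -0.6, 8.4]
width: 0.0351
```

>>> send_rows:
  commands:
    - [-1,0,0,0,0,0,255]
    - [-2,0,0,0,0,0,255]
    - [-3.5,0,0,0,0,0,255]
    - [-5.5,0,0,0,0,0,255]
    - [-8,0,0,0,0,0,255]
    - [-11,0,0,0,0,0,255]
    - [-14,0,0,0,0,0,255]
    - [-16,0,0,0,0,0,255]

```text
t: 17.45
tool_pos: [0.5316, 0.1504, 0.2293]
orientation: [-0.331, 0.624, -0.023, 0.708]
ft_force: [0.6, -0.6, -1.1]
width: 0.0349
```

```bash
python3 go.py "right3(.17)"
python3 - <<'E'
from rig import viewer
from h import *
for n in ("scene",):
    d=viewer.read_camera(n)
a=cv2.resize(d["color"][120:280,200:360],None,fx=3.7,fy=3.7,interpolation=cv2.INTER_CUBIC)
cv2.imwrite("pics/s11.png",a)
E
```

```text
t 17.45 step [np.float64(-5.209), np.float64(21.058), np.float64(1.132), np.float64(1.812), np.float64(0.484), np.float64(0.357)] mm 217.2 deg 109.4
q [-0.76  0.47  0.14  2.08  0.65  0.8   0.89] w 0.0349 F [ 0.6 -0.6 -1.1] pos [0.5316 0.1504 0.2293]
```

View pics/s11.png

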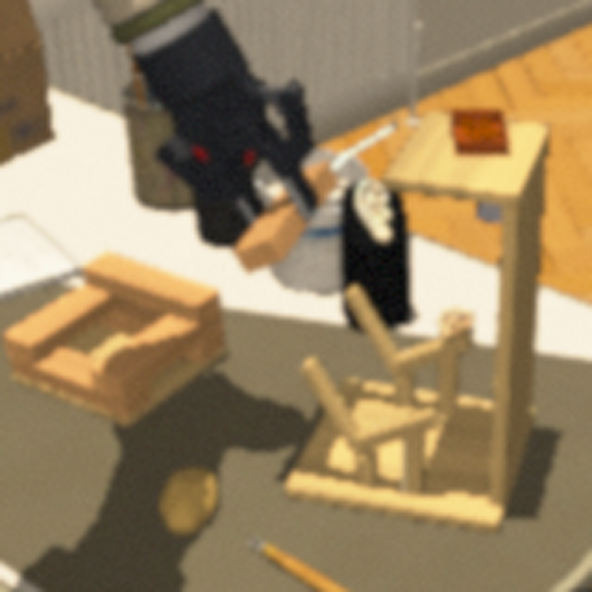

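The rack is empty and slat c is held. I'll travel to the right_3 hover, staying high.

>>> send_rows:
  commands:
    - [-7,21,1.1,0.9,0.24,0.18,255]
    - [-7,21,1.1,0.9,0.24,0.18,255]
    - [-7,21,1.1,0.9,0.24,0.18,255]
    - [-7,21,1.1,0.9,0.24,0.18,255]
    - [-7,21,1.1,0.9,0.24,0.18,255]
    - [-7,21,1.1,0.9,0.24,0.18,255]
    - [-7,21,1.1,0.9,0.24,0.18,255]
    - [-7,21,1.1,0.9,0.24,0.18,255]

```text
t: 18.17
tool_pos: [0.4462, 0.3499, 0.1826]
orientation: [0.071, 0.656, -0.27, 0.702]
ft_force: [0.1, -0.5, -0.4]
width: 0.035
```

```bash
python3 go.py "right3(.17)"
```

```text
t 18.17 step [np.float64(1.401), np.float64(-0.076), np.float64(0.506), np.float64(0.907), np.float64(0.241), np.float64(0.179)] mm 14.9 deg 54.7
q [-0.98  0.58  0.17  1.91  0.13  0.88  0.16] w 0.035 F [ 0.1 -0.5 -0.4] pos [0.4462 0.3499 0.1826]
```

>>> send_rows:
  commands:
    - [1.4,-0.1,0.5,0.907,0.241,0.179,255]
    - [1.4,-0.1,0.5,0.907,0.241,0.179,255]
    - [1.4,-0.1,0.5,0.907,0.241,0.179,255]
    - [1.4,-0.1,0.5,0.907,0.241,0.179,255]
    - [1.4,-0.1,0.5,0.907,0.241,0.179,255]
    - [1.4,-0.1,0.5,0.907,0.241,0.179,255]
    - [1.4,-0.1,0.5,0.907,0.241,0.179,255]
    - [1.4,-0.1,0.5,0.907,0.241,0.179,255]

```text
t: 18.83
tool_pos: [0.4507, 0.341, 0.1707]
orientation: [0.458, 0.539, -0.458, 0.539]
ft_force: [-0.6, 0.0, -0.1]
width: 0.035
```

```bash
python3 go.py "right3(.083)"
```

```text
t 18.83 step [np.float64(8.769), np.float64(-0.014), np.float64(-0.197), np.float64(-0.003), np.float64(-0.0), np.float64(0.0)] mm 87.7 deg 0.2
q [-0.94  0.53  0.28  2.05 -0.25  0.59 -0.32] w 0.035 F [-0.6  0.  -0.1] pos [0.4507 0.341  0.1707]
```

>>> send_rows:
  commands:
    - [2,0,-0.1,0,0,0,255]
    - [4,0,-0.2,0,0,0,255]
    - [6,0,-0.2,0,0,0,255]
    - [7.5,0,-0.2,0,0,0,255]
    - [8.5,0,-0.2,0,0,0,255]
    - [8.7,0,-0.2,0,0,0,255]
    - [8.7,0,-0.2,0,0,0,255]
    - [8.7,0,-0.2,0,0,0,255]

```text
t: 19.5
tool_pos: [0.4512, 0.3429, 0.0837]
orientation: [0.455, 0.54, -0.456, 0.541]
ft_force: [-0.2, -0.8, -0.3]
width: 0.035
```

```bash
python3 go.py "right3(.0745)";python3 - <<'E'
from rig import viewer
from h import *
for n in ("scene","top"):
    d=viewer.read_camera(n); np.savez(f"{n}10.npz",**d)
s=load("scene10.npz");a=cv2.resize(s["color"][160:260,180:290],None,fx=5,fy=5,interpolation=cv2.INTER_CUBIC)
t=load("top10.npz");b=cv2.resize(t["color"][180:280,170:270],None,fx=5,fy=5,interpolation=cv2.INTER_CUBIC)
cv2.imwrite("pics/s12.png",np.hstack([a[:, :400],b[:,:400]]))
E
python3 held.py 10; python3 go.py "right3(.0745)"
```

```text
t 19.5 step [np.float64(0.919), np.float64(-0.094), np.float64(-0.021), np.float64(0.003), np.float64(0.002), np.float64(0.0)] mm 9.2 deg 0.2
q [-0.89  0.66  0.2   2.1  -0.31  0.41 -0.27] w 0.035 F [-0.2 -0.8 -0.3] pos [0.4512 0.3429 0.0837]
scene 517 [[-12.5, -29.6, -64.5], [-2.7, -18.8, -57.1], [8.6, -10.4, 39.4], [41.8, 22.4, 73.9], [44.2, 36.0, 76.1]]
  top end 1 125 x med -0.5 y [-18.7  16.8]
  top end -1 22 x med 0.7 y [-19.2   5.3]
top 285 [[-5.7, -21.2, 7.8], [-3.7, -19.7, 11.6], [2.6, 3.0, 45.5], [34.8, 35.1, 71.7], [38.9, 39.0, 73.3]]
  top end 1 140 x med 0.8 y [-20.7  13.8]
t 19.6 step [np.float64(0.941), np.float64(-0.111), np.float64(-0.015), np.float64(0.003), np.float64(0.002), np.float64(-0.0)] mm 9.5 deg 0.2
q [-0.89  0.66  0.2   2.1  -0.31  0.41 -0.27] w 0.0351 F [-0.3 -0.2 -1.1] pos [0.4513 0.343  0.0839]
```

View pics/s12.png

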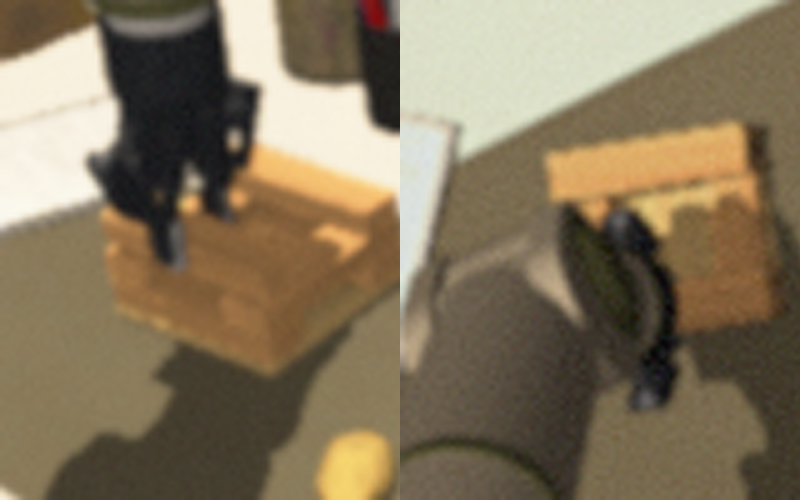

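The slat sits about 3 mm too far toward the foot's +x, so I shift back while lowering.

>>> send_rows:
  commands:
    - [0.3,0,-0.3,0.003,0.002,0,255]
    - [0.7,0,-0.3,0.003,0.002,0,255]
    - [0.9,0,-0.3,0.003,0.002,0,255]
    - [1.0,0,-0.3,0.003,0.002,0,255]
    - [1.0,0,-0.3,0.003,0.002,0,255]
    - [1.0,0,-0.3,0.003,0.002,0,255]

```text
t: 20.1
tool_pos: [0.4504, 0.3459, 0.0739]
orientation: [0.457, 0.54, -0.457, 0.54]
ft_force: [-3.5, -0.6, 14.7]
width: 0.0347
```

```bash
python3 go.py "right3(.0735,dx=-.003)"
```

```text
t 20.1 step [np.float64(0.037), np.float64(-0.065), np.float64(-0.009), np.float64(0.001), np.float64(-0.0), np.float64(0.0)] mm 0.8 deg 0.1
q [-0.88  0.68  0.19  2.1  -0.32  0.39 -0.27] w 0.0347 F [-3.5 -0.6 14.7] pos [0.4504 0.3459 0.0739]
```

>>> send_rows:
  commands:
    - [-0.05,0,0,0,0,0,0]
    - [-0.05,0,0,0,0,0,0]
    - [-0.05,0,0,0,0,0,0]
    - [-0.05,0,0,0,0,0,0]
    - [-0.05,0,0,0,0,0,0]

```text
t: 20.52
tool_pos: [0.4505, 0.3454, 0.0732]
orientation: [0.456, 0.54, -0.457, 0.54]
ft_force: [0.5, 0.3, 0.3]
width: 0.0851
```

>>> send_rows:
  commands:
    - [-1,0,0,0,0,0,0]
    - [-3,0,0,0,0,0,0]
    - [-6,0,0,0,0,0,0]
    - [-9,0,0,0,0,0,0]
    - [-12,0,0,0,0,0,0]
    - [-15,0,0,0,0,0,0]
    - [-18,0,0,0,0,0,0]

```text
t: 21.1
tool_pos: [0.4503, 0.3452, 0.2557]
orientation: [0.457, 0.54, -0.457, 0.54]
ft_force: [0.7, 0.6, -0.8]
width: 0.0858
```

>>> send_rows:
  commands:
    - [-2,22,-15,0,0,0,0]
    - [-2,22,-15,0,0,0,0]
    - [-2,22,-15,0,0,0,0]
    - [-2,22,-15,0,0,0,0]
    - [-2,22,-15,0,0,0,0]
    - [-2,22,-15,0,0,0,0]
    - [-2,22,-15,0,0,0,0]
    - [-2,22,-15,0,0,0,0]

```text
t: 21.77
tool_pos: [0.6444, 0.5324, 0.2724]
orientation: [0.456, 0.54, -0.457, 0.54]
ft_force: [-1.1, -0.8, 0.3]
width: 0.0854
```

```bash
cat > chk.py <<'E'
from rig import viewer,state
from h import *
for nm in ("scene","top"):
    d=viewer.read_camera(nm); np.savez(f"{nm}11.npz",**d); C=cloud(d)
    for lay,z in((2,.052),(3,.074)):
        P=C[np.all((C>[.38,.25,z-.006])&(C<[.65,.5,z+.007]),axis=-1)]; L=np.c_[(P-FOOT)@fx,(P-FOOT)@fy]*1000
        ax=0 if lay==2 else 1
        for s in(1,-1):
            q=L[L[:,ax]*s>22].astype(np.float32)
            if len(q)>5: c,sz,a=cv2.minAreaRect(q); print(nm,lay,s,len(q),np.round(c,1),np.round(sz,1),round(a,1),np.median(P[L[:,ax]*s>22][:,2]).round(4))
    cv2.imwrite(f"pics/{nm}11.png",d["color"])
s=load("scene11.npz");a=cv2.resize(s["color"][160:270,180:290],None,fx=5,fy=5,interpolation=cv2.INTER_CUBIC)
t=load("top11.npz");b=cv2.resize(t["color"][180:280,170:270],None,fx=5.5,fy=5.5,interpolation=cv2.INTER_CUBIC)
cv2.imwrite("pics/s13.png",np.hstack([a[:, 50:450],b[:,100:500]]))
st=state(); print(st["t"],st["ft_force"],st["tool_pos"],st["joint_positions"].round(2))
E
python3 chk.py
```

```text
scene 2 1 194 [47.8  0.2] [ 49.6 141.8] 0.8 0.0528
scene 2 -1 114 [-49.5 -13. ] [111.3  48. ] 88.7 0.053
scene 3 1 269 [ 2.9 51.4] [ 38.  141.5] 89.5 0.0748
scene 3 -1 310 [  2.7 -51.5] [ 38.3 140.8] 89.0 0.0747
top 2 1 195 [51.9 -3.3] [138.5  37.5] 90.0 0.0521
top 2 -1 193 [-53.5  -0.3] [69.8 42. ] 84.0 0.0519
top 3 1 401 [ 0.3 49.6] [ 36.4 140.8] 90.0 0.0734
top 3 -1 399 [  0.1 -54. ] [ 37.5 141.7] 88.4 0.0739
21.8667 [-0.08833016 -0.30732414  0.51494866] [0.64265208 0.52960427 0.27266744] [-0.93  0.75  0.34  1.29 -0.25  1.14 -0.4 ]
```

View pics/s13.png

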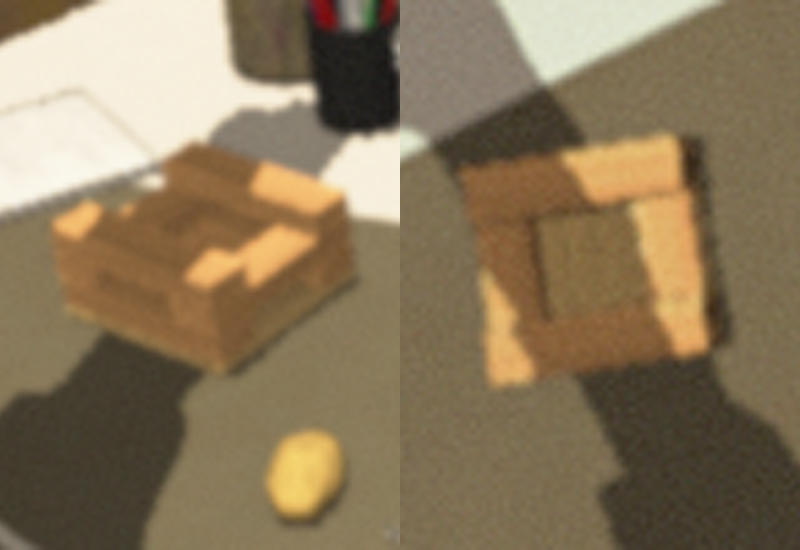

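View pics/top11.png

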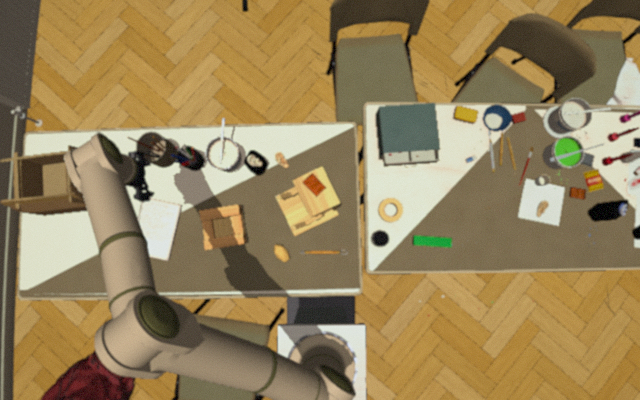

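>>> send_rows:
  commands:
    - [-3,-3,0,0,0,0,0]
    - [-3,-3,0,0,0,0,0]
    - [-3,-3,0,0,0,0,0]
    - [-3,-3,0,0,0,0,0]

```text
t: 22.2
tool_pos: [0.6126, 0.5243, 0.3044]
orientation: [0.457, 0.54, -0.457, 0.54]
ft_force: [0.6, -0.0, -0.6]
width: 0.0853
```

```bash
python3 -c "
from rig import arm,state
s=state();print(s['t'],abs(s['qd']).max(),s['ft_force']);print(arm.job_done())"
```

```text
22.2 0.02499031650831709 [ 0.64725864 -0.02042645 -0.57845344]
the job is handed in; nothing more can be done
None
```

The crib is finished and handed in at t = 22.2 s of the 69 s allowed. I gripped each rack slat square to the slope. Slat a went into the second-layer gap, slat b to left_3 and slat c to right_3.

**Placement:** in the last pictures both third-layer slats and the laid slat measure within about 4 mm of their places, with tops at 52 and 74 mm and angles within about 2 degrees. Slat a was within about 2 mm across and along when measured just after it was placed. By the last pictures the layer above partly hid it, so its final position was only checked by its height and a partial outline, whose fitted angle is up to 6 degrees off and not reliable.

**Disagreement:** the two cameras differ by 2–3 mm, about the stated calibration error.

**Bystanders:** by eye, the clay lump, loop tool and ear cast are in their original places; I did not measure them again. The arm stood clear of the crib with no contact force at hand-in.

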